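Set and close the cam clamp of an oyster-bench lamp boom

TASK

The lamp boom over the oyster bench is slack in its clamp. With the cam lever not yet closed, tighten the knurled adjuster nut until the lever meets firm resistance midway, when it points straight out in line with the stud, then swing the lever on until it is fully closed; do not turn the nut with the lever shut, and do not push the oysters and other things on the bench about.

Things in the scene. Friction and masses are not known exactly. Their poses are not given: they have to be found in the camera images.
- lamp_stand: Boom lamp stand, fixed to the bench: black base plate 200 x 180 x 14 mm, steel post 32 across, on top a black split clamp round a level steel boom tube (28 across, axis 190 above the table, from 295 on the lamp's side to 98 on the other side of the post). Origin on the table under the post; -y along the boom to the lamp, x across the boom to the clamp ears, z up. It is turned 43 to 77 degrees: x points away and left, -y away and right.
- boom (a point): Point on the boom tube's axis, 200 from the post along the stand's -y, 190 above the table; same axes as the stand. Beyond it, 280 to 475 from the post, hangs the flat LED lamp, 104 x 194 mm, 172 to 209 above the table.
- clamp_mid (a point): Middle of the clamp's two ears (30 wide, within 16 mm of it along the stud, within 13 beyond it), at (38, 0, 222) mm in the stand's axes. Its z axis is the stud axis: in the stand's x-z plane, 40 degrees from vertical, nut end up and leaning over the boom, direction (-0.643, 0, 0.766) in stand axes. Its y is the stand's y.
- nut_grip (a point): Middle of the adjuster nut, a plain knurled steel drum 33 mm across and 24 high, on the stud axis, 32 from clamp_mid, z as there; x and y turn with the nut. Bare stud (10 across) stands 12 proud of it. Under it a brass washer 25 across, its top 19.5 from clamp_mid, lies on the upper ear. Free all round.
- nut (a joint): Turn of the adjuster nut, rad; grows as it is tightened: clockwise, looking down the stud from the nut's end. Stiff thread, about 0.8 N m; stays where left. It starts within 0.1 of zero and 0.5 to 2 rad too loose: the right value differs each time through wear and must be found by the lever. Limits -0.5 and 2.2.
- lever (a joint): Swing of the cam lever, rad: 0 thrown open (points to the stand's +y); 1.571 midway, straight out along the stud (down and away from the boom); 3.142 closed (points to -y; stop). Starts at 0.4 to 0.9. Slack, it swings easily (0.05 N m) and stays where left. From where the clamp bears, resistance grows to 0.4 to 1 N m near 2.2, then eases; past 3.0 it stays locked.
- lever_pivot (a point): Pivot of the cam lever, on the stud axis 33.5 mm below clamp_mid, 196 mm above the table. The pin lies along clamp_mid's x, so the lever swings in the plane of the stud and the stand's y, on the side away from the boom. Nut too loose: resistance comes late; one rad of nut shifts it by about 0.55 rad of lever. Tightening on once it bears pushes a lever left midway back towards open.
- lever_tip (a point): Point in the lever 110 mm out from the pivot, towards its free end, and 8 off the pivot's radial line on the closing side (the bar is slightly bowed). The lever is a plain steel bar, 128 from pivot to end, 16 wide (along the pin), 9 thick, on a round cam barrel 24 across.
- cam_mid (a point): Centre of the cam's working round (radius 7 mm), fixed in the lever: 6 mm off the pivot, 10 along the pin. It is lifted towards the bearing face as the lever closes.
- bearing_face (a point): Bearing face inside the clamp, on the stud axis; z is its normal, away from the cam, tilted up to 18 degrees from the stud. The nut turns it and so brings it down to the cam. cam_mid has negative z here: below -7 mm the cam is slack; above, it bears. With the lever shut on a well set nut it reads -2.9 to -1.25 mm (cam taken up by 4.1 to 5.75).
- oyster_a: Bystander, leave alone: closed oyster, grey-brown, about 90 x 65 x 25, on the robot's side of the lamp stand (mm). Origin under its middle.
- oyster_b: Bystander, leave alone: closed oyster, about 80 x 60 x 23, left of the stand (mm). Origin under its middle.
- oyster_c: Bystander, leave alone: closed oyster, about 95 x 70 x 26, left of the stand or beyond (mm). Origin under its middle.
- oyster_knife: Bystander, leave alone: oyster knife with a wooden handle and a short steel blade, 155 long, 40 high at its guard (mm). Origin under its middle.
- lemon: Bystander, leave alone: half a lemon, cut face up, 56 across, 26 high, near the boom's lamp side (mm). Origin under its middle.
- sauce_bowl: Bystander, leave alone: small steel bowl, 90 across, 38 high, empty (mm). Origin under its middle.
- scrub_brush: Bystander, leave alone: scrubbing brush, 190 long (mm). Origin under its middle.

How it is judged:
On the way:
1. the lever, at about midway (between 75 and 110 degrees of its swing), bears: the cam has met its bearing face (value of joint lever between 1.3 and 1.92 rad and z of cam_mid in the frame of bearing_face above -0.00695 m), for 0.03 s.
At the end, for the whole second after the job is handed in: The lever is fully closed (over 3.02 rad) and stays so, and cam_mid is 2.9 to 1.25 mm below the bearing face (cam taken up by 4.1 to 5.75 mm), which results when, with this nut setting, the lever first met resistance about midway, at 74 to 96 degrees of its swing (value of joint lever above 3.02 rad and z of cam_mid in the frame of bearing_face between -0.0029 and -0.00125 m); the robot touches nothing.
It fails at once if the nut was turned with the lever shut (value of joint lever above 2.5 rad and (velocity of joint nut above 0.4 rad/s or velocity of joint nut below -0.4 rad/s)).
It fails at once if an oyster, the knife, the half lemon, the bowl or the brush was pushed more than 40 mm (distance of any of oyster_a, oyster_b, oyster_c, oyster_knife, lemon, sauce_bowl, scrub_brush from where it was at the start of the episode above 0.04 m).
It also fails if it takes over 69 s, if anything falls off the work surface, if the arm or the gripper's body presses on something with over 40 N, if the wrist force passes 120 N, or if a joint passes its speed limit or range.

ROBOT

A 7-joint arm with a two-finger parallel gripper is mounted at the origin on the work surface. World frame = base frame: x ahead of the robot, y to its left, z up, the work surface at z = 0. Lengths are in m, angles in rad, forces in N, time in s.
With the tool pointing down it reaches from about 0.4 to 0.875 m from the base axis. Payload 6.5 kg.
Tool frame: the origin (TCP) lies at the very end of the fingers, on their centre line; the grasp point (between the pads) lies robot.hold_point_z behind it (robot.hold_point_z is the distance from the TCP to the grasp point, in m); y points along the fingers, z is the direction in which the jaws open and shut, and the axes are right-handed (so a half turn about y gives the same grasp; the last joint's range is limited). The gripper opens to 85 mm and grips with 20 to 120 N. Pads are 22 mm wide; open, the fingers measure 114 mm over their backs; the gripper's body (76 mm by 85 mm) begins 54 mm behind the grasp point. The pads swing forward as they close: fully open they stand 13 mm farther back than shut.
Start: joints at [1.08, 0.536, -0.004, 1.538, 0.003, 1.067, -0.071], TCP at [0.268, -0.592, 0.231] pointing down, gripper open.
Joint ranges: [-2.7, 2.7], [-0.37, 2.16], [-1.27, 1.26], [0.24, 2.4], [-1.31, 4.45], [0.19, 1.91], [-2.76, 2.76]. Speed limits (rad/s): [2.39, 2.39, 3.14, 3.14, 3.14, 3.14, 3.14].

INTERFACE

Orientations are given as a unit quaternion [w, x, y, z].
In Python, from rig import robot gives the robot as it stands. The module is installed in compiled form; this text tells all that it offers.
- The arm moves only by the tool play_rows, never from a script. Its argument "plan" is a list of rows, each a list of 7 numbers: the turn, a rotation vector about the world's x, y, z in units of 6 degrees (1.0 is 6 degrees), then the shift along the world's x, y, z in units of 25 mm (1.0 is 25 mm), then the gripper command: -1 is shut, 1 is fully open, values between are in proportion. In form: [[rx, ry, rz, x, y, z, jaw], ...]. A call has 1 to 20 rows; each row is the pose to reach, as a shift and turn from the pose commanded when the call began; what a row does not reach only later rows make up. A row lasts 1/10 s, in which the tool goes at most 50 mm and 8.59 degrees, less where a joint would pass 70% of its speed; a pose out of reach is approached as far as the arm can. A call with a gripper value outside its range is refused whole. The fingers move at their own pace and stop on an object; "grip_force" is the grip in N (left out, the last holds). Time passes only in rows, so rows that repeat a pose let the fingers close. It gives the time, the measured TCP pose, the force and the opening at its end, in the units of the state.
- robot.state(): the state, without advancing time (a new reading comes with each control period).
- robot.camera(name): name is "side" or "top"; returns the picture (480x640x3 uint8, blue, green, red); there is no depth.
- robot.camera_params(name): a dict with "mtx" (3x3 intrinsics, pixels), "D" ([k1, k2, p1, p2, k3] as OpenCV has them; the pictures are not rectified), "cam_to_world" (4x4, takes a point from camera to world coordinates). Camera axes: x right, y down, z forward; pixel columns grow to the right and rows downward; lengths in m; the calibration is good to about 2 mm. A picture is of the moment at which its call begins. camera_params takes no time and is no camera call.
- robot.finish_job(): hands the job in, once; it reports no verdict.
Trained networks look in the newest picture that a camera, given by its name, has taken for a name from the list of things; names that differ only in an ending like _2 or _b are one class to them, and where a whole thing is asked for, a point or a joint stands for the part that bears it (a point fixed in the world has none). Each returns a list of dicts, best first, with "conf" (0 to 1); they miss things now and then, are a little off and sometimes report something else, mostly with a low value. They report only what shows in the picture. A call takes as long as a camera call.
- robot.spot_in(camera, label): "box" ([left, top, right, bottom] in pixels, round what is visible of it).
- robot.silhouettes(camera, label): "pixels" (480x640 bool, what is visible of it) and "box" ([left, top, right, bottom] in pixels, round what is visible of it).
- robot.tip_of(camera, label): "position" ([column, row] in pixels: a listed point, or the origin of a listed thing).
The state is a dict: "clock": time; "joint_positions": joint angles; "dq": joint speeds; "joint_efforts": joint torques, N m; "tool_pos": TCP position; "eef_rot": TCP orientation; "contact_force": force on the tool from outside, world axes, zero at the start; "torque": the same for the moment, N m; "opening": opening from 0.0 (shut) to 1.0 (fully open).
Only numpy, scipy, OpenCV 4.12 (cv2) and the standard library are available. Lean on these libraries where they do the work, as an engineer would, in place of code of your own. Each camera call takes 0.05 s, during which the arm holds its last target.

## Working session

There is one attempt and no reset: what is moved stays moved. The work goes in short steps, Python scripts to look and compute and a tool call to move; the robot and the scene stay as the last step left them, time stands still between calls to the robot, and variables do not carry over. Pictures are saved under pics/ and viewed, and the job is handed in when it is done.

Besides the shell and the picture viewer there is one more tool, called after "Request:" as name([rows], argument=value, ...), one row to a line, values as JSON. play_rows: Moves the arm, as the interface text tells. Its arguments: {"type":"object","properties":{"plan":{"type":"array","items":{"type":"array","items":{"type":"number"}}},"grip_force":{"type":"number"}},"required":["plan"]}

```bash
mkdir -p pics
python3 - <<'E'
from rig import robot
import cv2,numpy as np
s=robot.state();print(s); print(robot.hold_point_z)
for c in ["side","top"]:
    cv2.imwrite(f"pics/{c}0.png",robot.camera(c))
    p=robot.camera_params(c);print(c,p)
    for l in ["lamp_stand","boom","clamp_mid","nut_grip","lever_pivot","lever_tip","oyster_a","oyster_knife","lemon","sauce_bowl","scrub_brush"]:
        print(c,l,[(np.round(d["position"],1),round(d["conf"],2)) for d in robot.tip_of(c,l)][:4])
E
```

```text
{'clock': 0.0, 'joint_positions': array([ 1.07977902,  0.53719268, -0.00443414,  1.53885071,  0.00261007,
        1.06729664, -0.0712438 ]), 'dq': array([-0.00116184, -0.00022396, -0.00018266, -0.00060766,  0.00038193,
        0.002556  ,  0.00049883]), 'joint_efforts': array([ 3.27558910e-04, -5.83412647e+01,  1.04907587e+00, -2.59104735e+01,
        1.24412816e-02,  9.60693316e-03, -3.61488605e-05]), 'tool_pos': array([ 0.26762216, -0.59166637,  0.23040469]), 'eef_rot': array([ 0.14890134, -0.14925614,  0.69180249, -0.69062313]), 'contact_force': array([ 0.03266368, -0.38698887,  0.43866976]), 'torque': array([-0.02130334, -0.00436014,  0.03984986]), 'opening': 1.003296269549478}
0.0187
side {'mtx': array([[448.80074846,   0.        , 314.74701247],
       [  0.        , 448.80074846, 242.86218188],
       [  0.        ,   0.        ,   1.        ]]), 'D': array([0.01697617, 0.        , 0.        , 0.        , 0.        ]), 'cam_to_world': array([[-9.83131711e-01, -1.40525834e-01,  1.17066343e-01,
         3.66451450e-01],
       [-1.82898985e-01,  7.55336312e-01, -6.29297241e-01,

[... 1353 characters left out ...]
[(array([332.5, 230. ]), 0.97)]
top boom [(array([385.1, 141.5]), 0.88), (array([305.4, 200.2]), 0.7)]
top clamp_mid [(array([319. , 203.2]), 0.9)]
top nut_grip [(array([324.4, 204.4]), 0.73)]
top lever_pivot [(array([310.6, 201. ]), 0.78), (array([315.2, 202.7]), 0.2)]
top lever_tip [(array([268. , 220.3]), 0.76)]
top oyster_a [(array([299.2, 154. ]), 0.94), (array([268.7, 203.5]), 0.84), (array([290., 292.]), 0.78), (array([384. , 188.8]), 0.29)]
top oyster_knife [(array([475.2, 347.2]), 0.72)]
top lemon [(array([380.6, 189. ]), 0.74)]
top sauce_bowl [(array([248.6, 254.7]), 0.74), (array([323.9, 204.4]), 0.71)]
top scrub_brush [(array([179.4, 321.2]), 0.62), (array([267.7, 221.1]), 0.62)]
```

Both views agree: stand base at top (332,230), the nut at (325,205), and the lever running left to (266,222). The side view shows the nut at (293,217). Next I fit the stand pose and the lever angle to these points.

```bash
cat > h.py <<'E'
from rig import robot
import cv2,numpy as np
from scipy.optimize import least_squares
from scipy.spatial.transform import Rotation as R
P={c:robot.camera_params(c) for c in("side","top")}
def proj(c,X):
    p=P[c];T=np.linalg.inv(p["cam_to_world"])
    return cv2.projectPoints(np.atleast_2d(np.asarray(X,float)),cv2.Rodrigues(T[:3,:3])[0],T[:3,3],p["mtx"],np.array(p["D"]))[0][:,0]
def tri(a,b):
    Ms=[];pp=[]
    for c,u in(("side",a),("top",b)):
        p=P[c];pp.append(cv2.undistortPoints(np.array([[u]],float),p["mtx"],np.array(p["D"]))[0].T);Ms.append(np.linalg.inv(p["cam_to_world"])[:3])
    X=cv2.triangulatePoints(Ms[0],Ms[1],pp[0],pp[1])[:,0];return X[:3]/X[3]
s40,c40=np.sin(np.radians(40)),np.cos(np.radians(40))
S=np.array([-.643,0,.766]); S/=np.linalg.norm(S)
CM=np.array([.038,0,.222]); PV=CM-.0335*S; NUT=CM+.032*S
def levdir(q): return np.cos(q)*np.array([0,1,0])-np.sin(q)*S
def levtip(q,r=.110,o=.008): return PV+r*levdir(q)+o*levdir(q+np.pi/2)
E
cat > fit.py <<'E'
from h import *
obs={"side":{"lamp_stand":(302.3,277.9),"boom":(250.9,188.4),"clamp_mid":(287.7,229),"nut_grip":(293.4,219.7),"lever_pivot":(278.2,238),"lever_tip":(285.2,291.4)},
"top":{"lamp_stand":(332.5,230),"boom":(385.1,141.5),"clamp_mid":(319,203.2),"nut_grip":(324.4,204.4),"lever_pivot":(310.6,201),"lever_tip":(268,220.3)}}
def pts(q): return {"lamp_stand":np.zeros(3),"boom":np.array([0,-.2,.19]),"clamp_mid":CM,"nut_grip":NUT,"lever_pivot":PV,"lever_tip":levtip(q)}
def w(v,X): return R.from_euler('z',v[2]).apply(X)+[v[0],v[1],0]
def res(v):
    return np.concatenate([(proj(c,w(v,X))[0]-obs[c][n]) for c in obs for n,X in pts(v[3]).items()])
for k in obs["side"]: print(k,tri(obs["side"][k],obs["top"][k]).round(4))
r=least_squares(res,[.5,0,1.,.6],loss='soft_l1')
print(r.x,np.degrees(r.x[2]));print(res(r.x).reshape(2,-1,2).round(1))
for n,X in pts(r.x[3]).items(): print(n,w(r.x,X).round(4))
print("S",R.from_euler('z',r.x[2]).apply(S), R.from_euler('z',r.x[2]).as_matrix().round(3))
E
python3 fit.py
```

```text
lamp_stand [ 0.5262  0.0177 -0.0042]
boom [ 0.6771 -0.0925  0.1915]
clamp_mid [0.5474 0.0482 0.2201]
nut_grip [0.538  0.0376 0.242 ]
lever_pivot [0.5609 0.0653 0.2043]
lever_tip [0.5313 0.1579 0.1367]
[0.52415696 0.02198355 0.90193968 0.71717096] 51.677337305677646
[[[-0.   0.4]
  [-1.3 -2.5]
  [-0.6  0.6]
  [ 0.4 -2.1]
  [ 1.9  3.9]
  [ 0.4 -0.4]]

 [[-1.7  1.1]
  [ 4.6 -0.7]
  [-1.8 -0.2]
  [ 1.2  2.3]
  [-1.8 -1.7]
  [ 0.7 -0.4]]]
lamp_stand [0.5242 0.022  0.    ]
boom [ 0.6811 -0.102   0.19  ]
clamp_mid [0.5477 0.0518 0.222 ]
nut_grip [0.535  0.0357 0.2465]
lever_pivot [0.5611 0.0687 0.1963]
lever_tip [0.5314 0.1563 0.1363]
S [-0.39867662 -0.50440184  0.7659215 ] [[ 0.62  -0.785  0.   ]
 [ 0.785  0.62   0.   ]
 [ 0.     0.     1.   ]]
```

```bash
cat > ov.py <<'E'
from h import *
import sys
def draw(img,c,v,crop,f,out):
    x0,y0,x1,y1=crop
    im=cv2.resize(img[y0:y1,x0:x1],None,fx=f,fy=f,interpolation=cv2.INTER_CUBIC)
    W=lambda X:R.from_euler('z',v[2]).apply(X)+[v[0],v[1],0]
    def L(Xs,col):
        p=((proj(c,W(np.array(Xs,float)))-[x0,y0]+.5)*f).astype(int)
        cv2.polylines(im,[p.reshape(-1,1,2)],False,col,1,cv2.LINE_AA)
    L([[.1,.09,.014],[.1,-.09,.014],[-.1,-.09,.014],[-.1,.09,.014],[.1,.09,.014]],(0,255,255))
    L([[.09,.1,.014],[.09,-.1,.014],[-.09,-.1,.014],[-.09,.1,.014],[.09,.1,.014]],(255,255,0))
    L([[0,.098,.19],[0,-.295,.19]],(0,0,255))
    a=np.linspace(0,2*np.pi,30);X=np.array([c40,0,s40])
    ring=lambda h,r:[CM+h*S+r*(np.cos(t)*X+np.sin(t)*np.array([0,1,0])) for t in a]
    L(ring(.044,.0165),(0,255,0));L(ring(.020,.0165),(0,255,0));L([PV,CM+.056*S],(255,0,255))
    L([PV,PV+.128*levdir(v[3])],(255,0,0)); L([levtip(v[3],r) if r else PV for r in (0,.11,.125)],(0,128,255))
    cv2.imwrite(out,im)
E
python3 - <<'E'
from ov import *
v=[.5242,.0220,.9019,.717]
draw(cv2.imread("pics/top0.png"),"top",v,(240,80,440,300),2.7,"pics/ovt1.png")
draw(cv2.imread("pics/side0.png"),"side",v,(190,150,370,330),3.2,"pics/ovs1.png")
E
python3 - <<'E'
import cv2
for n,(a,b,c,d),f,o in(("top0",(290,90,430,220),5.5,"z1"),("top0",(260,170,400,290),5.5,"z2"),("side0",(220,150,350,280),4.6,"z3"),("side0",(240,220,360,330),5.4,"z4")):
    im=cv2.imread(f"pics/{n}.png")[b:d,a:c];im=cv2.resize(im,None,fx=f,fy=f,interpolation=cv2.INTER_CUBIC)
    for k in range(a,c,10): cv2.line(im,(int((k-a+.5)*f),0),(int((k-a+.5)*f),6),(0,255,255),1); cv2.putText(im,str(k),(int((k-a)*f)-8,18),0,.35,(0,255,255),1)
    for k in range(b,d,10): cv2.line(im,(0,int((k-b+.5)*f)),(6,int((k-b+.5)*f)),(0,255,255),1); cv2.putText(im,str(k),(8,int((k-b)*f)+6),0,.35,(0,255,255),1)
    cv2.imwrite(f"pics/{o}.png",im)
E
cat > fit2.py <<'E'
from h import *
a,b,z=.1,.09,.014
pt=lambda *x:np.array(x)
O={"top":[(pt(a,-b,z),(319,176.5)),(pt(-a,-b,z),(387,223)),(pt(-a,b,z),(344.5,285)),(pt(a,b,z),(275.5,236.5)),(CM+.044*S,(328.3,206.7)),(PV,(311,199))],
"side":[(pt(a,-b,z),(252,276)),(pt(-a,b,z),(352.5,274.5)),(pt(a,b,z),(297,319)),(CM+.044*S,(296,212.5)),(pt(0,.098,.19),(328.5,254)),(PV,(280,241))]}
L={"top":[(408.5,110),(374.5,156),(306,254.5)],"side":[(232,174),(277,210)]}
tips={"top":(266,222),"side":(287.5,296)}
def w(v,X): return R.from_euler('z',v[2]).apply(X)+[v[0],v[1],0]
def res(v,full=False):
    r=[]
    off={"top":v[4:6],"side":v[6:8]}
    for c in O:
        for X,u in O[c]: r+=list(proj(c,w(v,X))[0]+off[c]-u)
        e=proj(c,w(v,np.array([[0,.098,.19],[0,-.295,.19]])))+off[c]
        d=(e[1]-e[0])/np.linalg.norm(e[1]-e[0])
        for u in L[c]: q=np.array(u)-e[0]; r.append(q[0]*d[1]-q[1]*d[0])
        r+=list(proj(c,w(v,levtip(v[3],.127,.008)))[0]+off[c]-tips[c])
    r+=list(np.array(v[4:8])/1.)
    return np.array(r)
r=least_squares(res,[.52,.02,.93,.7,0,0,0,0],loss='soft_l1')
if __name__=="__main__":
    print(r.x.round(4),np.degrees(r.x[2:4]));print(res(r.x).round(1))
    v=r.x
    for n,X in (("cm",CM),("nut",NUT),("pv",PV),("tip",levtip(v[3]))): print(n,w(v,X).round(4))
    from ov import draw
    draw(cv2.imread("pics/top0.png"),"top",v,(240,80,440,300),2.7,"pics/ovt2.png")
    draw(cv2.imread("pics/side0.png"),"side",v,(190,150,370,330),3.2,"pics/ovs2.png")
E
python3 fit2.py
```

```text
[ 0.5263  0.0191  0.9322  0.7568 -0.2578  0.0282  0.3579  0.1302] [53.4083093  43.36182293]
[-0.2 -1.8  1.8 -0.7  0.6  0.4 -0.8 -0.2  1.6  0.4 -1.6 -0.  -0.2  1.
  0.1 -1.8  0.7 -1.6 -1.   0.8 -0.8 -1.1  0.3  0.1 -0.4  1.1  0.1  0.3
  0.4  0.5 -0.4 -0.7  2.  -0.3  0.   0.4  0.1]
cm [0.549  0.0496 0.222 ]
nut [0.5367 0.0331 0.2465]
pv [0.5618 0.0669 0.1963]
tip [0.5332 0.1533 0.134 ]
```

```bash
cat >> h.py <<'E'
SP=np.array([.5263,.0191,.9322])
RZ=R.from_euler('z',SP[2])
def W(X): return RZ.apply(np.asarray(X,float))+[SP[0],SP[1],0]
def toS(X): return RZ.inv().apply(np.asarray(X,float)-[SP[0],SP[1],0])
def cur():
    s=robot.state(); q=s["eef_rot"]; return np.array(s["tool_pos"]),R.from_quat([q[1],q[2],q[3],q[0]]),s
def delta(p,Rt,p0=None,R0=None):
    if p0 is None: p0,R0,_=cur()
    return ((Rt*R0.inv()).as_rotvec()/np.radians(6)).round(2),((np.asarray(p)-p0)/.025).round(2)
E
python3 - <<'E'
from h import *
p,R0,s=cur();print(R0.as_matrix().round(3)); 
# pointing-down orientation with jaw axis z along stand dirs
for k in range(4):
    a=SP[2]+k*np.pi/2; zt=np.array([np.cos(a),np.sin(a),0]);yt=np.array([0,0,-1.]);xt=np.cross(yt,zt)
    print(k,delta([0,0,0],R.from_matrix(np.c_[xt,yt,zt]))[0])
for X in ([.085,.15,.3],[.085,.105,.1],[.127,.02,.095]): print(X,W(X),delta(W(X),R0)[1])
E
```

```text
[[-0.911  0.     0.412]
 [-0.412 -0.    -0.911]
 [-0.    -1.     0.   ]]
0 [-0.    0.   19.84]
1 [  0.    -0.   -25.16]
2 [  0.     0.   -10.16]
3 [0.   0.   4.84]
[0.085, 0.15, 0.3] [0.45652588 0.17675967 0.3       ] [ 7.54 30.76  2.75]
[0.085, 0.105, 0.1] [0.49265787 0.14993657 0.1       ] [ 8.99 29.69 -5.25]
[0.127, 0.02, 0.095] [0.58594209 0.1329939  0.095     ] [12.72 29.01 -5.45]
```

Request:
play_rows([
  [0,0,1.4,0,1,2,-1],
  [0,0,2.8,1,3,3,-1],
  [0,0,4.2,2,5,3,-1],
  [0,0,5.6,3.2,7,3,-1],
  [0,0,7,4.4,8.8,3,-1],
  [0,0,8.4,5.6,10.5,3,-1],
  [0,0,9.8,6.4,12.3,3,-1],
  [0,0,11.2,7.1,14.2,3,-1],
  [0,0,12.6,7.3,16.1,3,-1],
  [0,0,14,7.4,18,3,-1],
  [0,0,15.4,7.5,20,3,-1],
  [0,0,16.8,7.5,22,3,-1],
  [0,0,18.2,7.5,24,3,-1],
  [0,0,19,7.5,26,3,-1],
  [0,0,19.5,7.5,28,3,-1],
  [0,0,19.84,7.5,29.5,3,-1],
  [0,0,19.84,7.5,30.8,3,-1],
  [0,0,19.84,7.5,30.8,3,-1],
  [0,0,19.84,7.5,30.8,3,-1],
])

```text
clock: 3.1
tool_pos: [0.4551, 0.1788, 0.3063]
eef_rot: [0.672, -0.672, 0.221, -0.221]
contact_force: [-0.6, -1.0, 0.4]
opening: -0.001
```

Run:
```python
from h import *
p,R0,s=cur();print(s["joint_positions"].round(2))
for X in ([.08,.122,.3],[.08,.122,.1],[.1,.075,.097],[.115,.045,.095],[.125,.03,.093],[.127,.018,.092]): print(X,delta(W(X),R0)[1])
```

```text
[ 0.21  0.27 -0.8   1.83  0.21  1.13  0.28]
[0.08, 0.122, 0.3] [ 0.84 -0.91 -0.25]
[0.08, 0.122, 0.1] [ 0.84 -0.91 -8.25]
[0.1, 0.075, 0.097] [ 2.82 -1.39 -8.37]
[0.115, 0.045, 0.095] [ 4.15 -1.62 -8.45]
[0.125, 0.03, 0.093] [ 4.87 -1.66 -8.53]
[0.127, 0.018, 0.092] [ 5.3  -1.88 -8.57]
```

Request:
play_rows([
  [0,0,0,0.84,-0.91,-1.5,-1],
  [0,0,0,0.84,-0.91,-3.3,-1],
  [0,0,0,0.84,-0.91,-5,-1],
  [0,0,0,0.84,-0.91,-6.8,-1],
  [0,0,0,0.84,-0.91,-8.25,-1],
  [0,0,0,1.5,-1.07,-8.3,-1],
  [0,0,0,2.2,-1.24,-8.35,-1],
  [0,0,0,2.8,-1.39,-8.37,-1],
  [0,0,0,3.5,-1.5,-8.4,-1],
  [0,0,0,4.15,-1.62,-8.45,-1],
  [0,0,0,4.5,-1.64,-8.5,-1],
  [0,0,0,4.87,-1.66,-8.53,-1],
  [0,0,0,4.87,-1.66,-8.53,-1],
])

```text
clock: 4.4
tool_pos: [0.5781, 0.1354, 0.093]
eef_rot: [0.671, -0.671, 0.222, -0.223]
contact_force: [0.1, -0.3, -0.1]
opening: 0.002
```

```bash
cat > look.py <<'E'
from h import *
import sys
n=sys.argv[1]
sc=(210,160,370,330); tc=(250,150,400,290)
ims=[]
for c,(a,b,d,e),f in(("side",sc,3.2),("top",tc,3.2)):
    im=robot.camera(c); cv2.imwrite(f"pics/raw_{n}_{c}.png",im)
    im=cv2.resize(im[b:e,a:d],None,fx=f,fy=f,interpolation=cv2.INTER_CUBIC)
    cv2.imwrite(f"pics/{n}_{c}.png",im)
    for l in sys.argv[2:]:
        print(c,l,[(np.round(t["position"],1),round(t["conf"],2)) for t in robot.tip_of(c,l)][:2])
print(robot.state()["clock"])
E
cat > lever.py <<'E'
from h import *
import sys
# lever angle from tip pixel(s): side=(x,y) top=(x,y) for lever_tip (r=.110,o=.008) 
def ang(c,u,r=.110,o=.008):
    qs=np.linspace(0,np.pi,629); P_=np.array([W(levtip(q,r,o)) for q in qs]); d=np.linalg.norm(proj(c,P_)-u,axis=1);i=d.argmin();return qs[i].round(3),d[i].round(1)
E
python3 look.py a lever_tip
```

```text
side lever_tip []
top lever_tip [(array([180.2, 319.5]), 0.39)]
4.6
```

The lever is hidden behind the gripper in both views. I'll push a bit more, then retreat and look.

Request:
play_rows([
  [0,0,0,0.2,-0.1,0,-1],
  [0,0,0,0.42,-0.22,-0.04,-1],
  [0,0,0,0.42,-0.22,-0.04,-1],
  [0,0,0,-0.3,0.6,0,-1],
  [0,0,0,-1.2,1.6,1,-1],
  [0,0,0,-2.5,3,3,-1],
  [0,0,0,-4,4,5,-1],
  [0,0,0,-5,5,7,-1],
  [0,0,0,-6,6,8.5,-1],
  [0,0,0,-6,6,8.5,-1],
])

```text
clock: 5.6
tool_pos: [0.4259, 0.2871, 0.3073]
eef_rot: [0.671, -0.671, 0.222, -0.222]
contact_force: [0.3, 0.6, -0.3]
opening: -0.001
```

```bash
python3 look.py b lever_tip lever_pivot nut_grip; python3 -c "
from h import *
p,R0,s=cur();print(s['joint_positions'].round(2),toS(p))"
```

```text
side lever_tip [(array([257.7, 282.7]), 0.95)]
side lever_pivot [(array([282.5, 241.2]), 0.78)]
side nut_grip [(array([278.5, 235.7]), 0.61), (array([291.7, 219. ]), 0.47)]
top lever_tip [(array([285.6, 190.3]), 0.74)]
top lever_pivot [(array([311. , 200.5]), 0.64)]
top nut_grip [(array([306.5, 198.4]), 0.62)]
6.0
[-0.02  0.33 -0.8   1.77  0.25  1.15  0.03] [0.15444882 0.23770057 0.30413965]
```

Run:
```python
from lever import *
print(ang("side",(257.7,282.7)),ang("top",(285.6,190.3)))
# ends: side end px (150,405)/3.2+(210,160) ; top end (75,120)/3.2+(250,150)
print(ang("side",(210+151/3.2,160+405/3.2),.127),ang("top",(250+77/3.2,150+121/3.2),.127))
for q in(1.2,1.3,1.4,1.5,1.6): print(q,proj("side",W(levtip(q)))[0].round(1),proj("top",W(levtip(q)))[0].round(1))
p,R0,s=cur()
for X in ([.1,.10,.3],[.11,.09,.093],[.122,.045,.093],[.127,.022,.092],[.13,.012,.092]): print(X,delta(W(X),R0)[1])
```

```text
(np.float64(1.481), np.float64(2.3)) (np.float64(1.491), np.float64(2.2))
(np.float64(1.481), np.float64(1.0)) (np.float64(1.441), np.float64(4.9))
1.2 [268.5 287.4] [276.4 201.1]
1.3 [265.  285.5] [278.7 196.9]
1.4 [261.7 283.2] [281.2 192.8]
1.5 [258.7 280.5] [284.  188.7]
1.6 [255.9 277.5] [287.1 184.7]
[0.1, 0.1, 0.3] [ 3.12 -5.03 -0.17]
[0.11, 0.09, 0.093] [ 3.68 -4.95 -8.45]
[0.122, 0.045, 0.093] [ 5.42 -5.64 -8.45]
[0.127, 0.022, 0.092] [ 6.27 -6.02 -8.49]
[0.13, 0.012, 0.092] [ 6.67 -6.17 -8.49]
```

```bash
python3 - <<'E'
from h import *
print(proj("top",W(CM+.044*S)),proj("side",W(CM+.044*S)),proj("top",W(CM+.056*S)),proj("side",W(CM+.056*S)))
p,R0,s=cur()
X=np.array([.766,0,.643]);yt=-S;zt=X/np.linalg.norm(X);xt=np.cross(yt,zt)
Rt=RZ*R.from_matrix(np.c_[xt,yt,zt])
for h in(.12,.06,.02): print(h,delta(W(CM+h*S),Rt))
print(delta(W([.05,.12,.36]),Rt), RZ.apply(S))
E
python3 - <<'E'
import cv2
a=cv2.imread("pics/raw_b_top.png")[190:225,305:345];b=cv2.imread("pics/side0.png")[200:235,275:315]
cv2.imwrite("pics/nutz.png",cv2.resize(cv2.hconcat([a,b]),None,fx=10,fy=10,interpolation=cv2.INTER_CUBIC)[:, :800])
E
```

```text
[[330.18022739 207.10221798]] [[295.79385957 212.02406518]] [[333.5673681  208.44791269]] [[298.30950872 207.36934802]]
0.12 (array([ 5.36, -4.  ,  0.02]), array([  3.02, -11.89,   0.39]))
0.06 (array([ 5.36, -4.  ,  0.02]), array([  3.94, -10.65,  -1.45]))
0.02 (array([ 5.36, -4.  ,  0.02]), array([ 4.55, -9.82, -2.67]))
(array([ 5.36, -4.  ,  0.02]), array([ 1.29, -6.16,  2.23])) [-0.38323307 -0.51623316  0.7659215 ]
```

Run:
```python
from h import *
m=W(CM+.044*S)
t=tri((296.0,213),(328.2,207.3)); print(m,t,t-m, S@toS(t-m+[SP[0],SP[1],0]))
```

```text
[0.53208837 0.0268972  0.25570055] [0.5311722  0.03072926 0.25687113] [-0.00091616  0.00383206  0.00117058] -0.0007305572662413902
```

Request:
play_rows([
  [0.7,-0.5,0,0.4,-1.5,1.2,1],
  [1.5,-1.1,0,0.8,-3.2,2,1],
  [2.3,-1.7,0,1.2,-5,2.2,1],
  [3,-2.3,0,1.5,-6.8,2.2,1],
  [3.8,-2.9,0,1.9,-8.5,2,1],
  [4.6,-3.4,0,2.4,-10,1.5,1],
  [5.36,-4,0,2.8,-11.3,0.8,1],
  [5.36,-4,0,3.02,-11.77,0.39,1],
  [5.36,-4,0,3.02,-11.77,0.39,1],
  [5.36,-4,0,3.02,-11.77,0.39,1],
])

```text
clock: 7.0
tool_pos: [0.5027, -0.0139, 0.3124]
eef_rot: [0.859, -0.4, 0.136, -0.289]
contact_force: [-0.3, -0.1, 0.2]
opening: 1.0
```

```bash
python3 look.py c
python3 - <<'E'
from h import *
p,R0,s=cur();print(s['joint_positions'].round(2),toS(p),R0.as_matrix().round(3),s["contact_force"],s["opening"])
X=np.array([.766,0,.643]);yt=-S;zt=X/np.linalg.norm(X);xt=np.cross(yt,zt)
Rt=RZ*R.from_matrix(np.c_[xt,yt,zt]);print(delta(W(CM+.02*S)+[0,.003,0],Rt))
E
```

```text
7.1
[ 0.8   0.16 -0.49  2.09 -0.82  0.85  1.79] [-0.03661946  0.00264061  0.31432674] [[ 0.801  0.385  0.458]
 [-0.598  0.517  0.612]
 [-0.002 -0.765  0.645]] [ 0.335888    0.08474126 -0.04902481] 0.9999493133540683
(array([-0.03, -0.  ,  0.03]), array([ 1.56,  2.04, -3.08]))
```

Request:
play_rows([
  [0,0,0,0.3,0.4,-0.6,1],
  [0,0,0,0.7,0.9,-1.35,1],
  [0,0,0,1.0,1.35,-2,1],
  [0,0,0,1.3,1.7,-2.6,1],
  [0,0,0,1.56,2.04,-3.08,1],
  [0,0,0,1.56,2.04,-3.08,1],
  [0,0,0,1.56,2.04,-3.08,1],
])

```text
clock: 7.8
tool_pos: [0.5413, 0.0439, 0.2387]
eef_rot: [0.861, -0.4, 0.132, -0.285]
contact_force: [-0.2, -0.1, 0.6]
opening: 1.005
```

```bash
python3 look.py d
python3 - <<'E'
from h import *
p,R0,s=cur();print(s['joint_positions'].round(2),toS(p),s["contact_force"],s["opening"])
E
```

```text
7.9
[ 0.69  0.33 -0.56  2.12 -0.89  0.58  1.84] [0.02822334 0.00174294 0.2390426 ] [-0.15163922 -0.3258657   0.37599408] 1.0016524011233396
```

```bash
cat > tov.py <<'E'
from h import *
import sys
n=sys.argv[1]; half=float(sys.argv[2]) if len(sys.argv)>2 else .0425; back=float(sys.argv[3]) if len(sys.argv)>3 else .013
p,R0,s=cur()
for c,(a,b,d,e),f in(("side",(240,160,350,260),5),("top",(290,170,390,260),5)):
    im=cv2.imread(f"pics/raw_{n}_{c}.png");im=cv2.resize(im[b:e,a:d],None,fx=f,fy=f,interpolation=cv2.INTER_CUBIC)
    def L(Xs,col):
        q=((proj(c,np.array(Xs))-[a,b]+.5)*f).astype(int); cv2.polylines(im,[q.reshape(-1,1,2)],True,col,1,cv2.LINE_AA)
    T=lambda x,y,z:p+R0.apply([x,y,z])
    for sg in(-1,1):
        L([T(-.011,-back,sg*half),T(.011,-back,sg*half),T(.011,-back-.03,sg*half),T(-.011,-back-.03,sg*half)],(0,255,0) if sg>0 else(255,255,0))
    L([T(0,0,0),T(0,-.06,0)],(0,0,255))
    t=np.linspace(0,6.28,24);X=np.array([.766,0,.643])
    for h in(.02,.044): L([W(CM+h*S+.0165*(np.cos(k)*X+np.sin(k)*np.array([0,1,0])))+[0,.003,0] for k in t],(255,0,255))
    cv2.imwrite(f"pics/tov_{n}_{c}.png",im)
a=cv2.imread(f"pics/tov_{n}_side.png");b=cv2.imread(f"pics/tov_{n}_top.png")
h=max(a.shape[0],b.shape[0]);pad=lambda i:cv2.copyMakeBorder(i,0,h-i.shape[0],0,0,cv2.BORDER_CONSTANT)
o=cv2.hconcat([pad(a),pad(b)]);cv2.imwrite(f"pics/tov_{n}.png",cv2.resize(o,None,fx=.76,fy=.76))
E
python3 tov.py d
```

```text
(no output)
```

Request:
play_rows([
  [0,0,0,0,0,0,-1],
  [0,0,0,0,0,0,-1],
  [0,0,0,0,0,0,-1],
  [0,0,0,0,0,0,-1],
  [0,0,0,0,0,0,-1],
  [0,0,0,0,0,0,-1],
], grip_force=25)

```text
clock: 8.5
tool_pos: [0.5403, 0.0407, 0.237]
eef_rot: [0.86, -0.402, 0.133, -0.286]
contact_force: [-8.1, -7.4, 1.6]
opening: 0.378
```

```bash
python3 look.py e
python3 - <<'E'
from h import *
p,R0,s=cur();print(s['joint_positions'].round(2),toS(p),s["contact_force"],R0.inv().apply(s["contact_force"]),s["torque"],s["opening"])
E
python3 tov.py e .0165 .004
```

```text
8.6
[ 0.69  0.33 -0.56  2.13 -0.89  0.58  1.84] [0.02571001 0.00160449 0.2369469 ] [-6.69909563 -7.16868736  1.72521826] [-1.07203963 -7.58528604 -6.36855599] [-1.61658802  1.5211763   0.28256593] 0.37333869370074463
```

Request:
play_rows([
  [0,0,0,-0.11,-0.15,0,-1],
  [0,0,0,-0.11,-0.15,0,-1],
  [0,0,0,-0.11,-0.15,0,-1],
  [0.38,0.52,-0.77,-0.11,-0.15,0,-1],
  [0.77,1.03,-1.53,-0.11,-0.15,0,-1],
  [1.15,1.55,-2.3,-0.11,-0.15,0,-1],
  [1.53,2.06,-3.06,-0.11,-0.15,0,-1],
  [1.92,2.58,-3.83,-0.11,-0.15,0,-1],
  [1.92,2.58,-3.83,-0.11,-0.15,0,-1],
  [1.92,2.58,-3.83,-0.11,-0.15,0,-1],
], grip_force=100)

```text
clock: 9.6
tool_pos: [0.5401, 0.0404, 0.2377]
eef_rot: [0.797, -0.313, 0.35, -0.38]
contact_force: [18.5, 11.1, -23.0]
opening: 0.351
```

```bash
cat > st.py <<'E'
from lever import *
import sys
n=sys.argv[1]
p,R0,s=cur();print(s['joint_positions'].round(2),toS(p),"F",R0.inv().apply(s["contact_force"]).round(1),"M",R0.inv().apply(s["torque"]).round(2),"op",round(s["opening"],3))
zt=RZ.inv().apply(R0.as_matrix()[:,2]);X=np.array([.766,0,.643]);print("phi",np.arctan2(zt[1],zt@X).round(3),"tilt err",np.degrees(np.arccos(-RZ.inv().apply(R0.as_matrix()[:,1])@S)).round(2))
for c in("side","top"):
    im=robot.camera(c);cv2.imwrite(f"pics/raw_{n}_{c}.png",im)
    t=robot.tip_of(c,"lever_tip")[:2]
    for k in t: print(c,np.round(k["position"],1),round(k["conf"],2),ang(c,k["position"]))
im=cv2.imread(f"pics/raw_{n}_side.png");cv2.imwrite(f"pics/{n}.png",cv2.resize(im[170:310,220:340],None,fx=4,fy=4,interpolation=cv2.INTER_CUBIC))
# drift of lever blob: mean column of bright lever pixels on rows 268..282
E
python3 st.py f
```

```text
[ 0.61  0.32 -0.47  2.13 -0.94  0.6   1.36] [0.02535667 0.00165565 0.23768154] F [ 6.9 30.5  4.4] M [ 0.48  0.1  -1.9 ] op 0.351
phi -0.523 tilt err 0.2
side [258.1 278.8] 0.95 (np.float64(1.541), np.float64(0.8))
side [294.8 216.7] 0.3 (np.float64(3.142), np.float64(43.6))
top [283.6 190.8] 0.73 (np.float64(1.461), np.float64(0.9))
```

```bash
python3 - <<'E'
import cv2
o=[]
for n in("raw_d_side","raw_e_side","raw_f_side"):
    o.append(cv2.resize(cv2.imread(f"pics/{n}.png")[200:235,275:315],None,fx=6.6,fy=6.6,interpolation=cv2.INTER_CUBIC))
cv2.imwrite("pics/nutcmp.png",cv2.hconcat(o))
E
cat >> st.py <<'E'
def track(n):
    for c,(x0,y0,x1,y1) in(("side",(250,270,268,292)),("top",(268,184,290,200))):
        A=cv2.imread(f"pics/raw_b_{c}.png");B=cv2.imread(f"pics/raw_{n}_{c}.png")
        f=6;up=lambda i:cv2.resize(i,None,fx=f,fy=f,interpolation=cv2.INTER_CUBIC)
        t=up(A[y0:y1,x0:x1]);m=14;s_=up(B[y0-m:y1+m,x0-m:x1+m])
        r=cv2.matchTemplate(s_,t,cv2.TM_CCOEFF_NORMED);_,v,_,l=cv2.minMaxLoc(r)
        print("track",c,((np.array(l)/f)-m).round(2),round(v,3))
track(n)
E
python3 - <<'E'
E
python3 -c "
import sys;sys.argv=['x','f']
src=open('st.py').read();i=src.index('def track');import cv2,numpy as np;n='f'
exec(src[i:])"
```

```text
track side [0. 0.] 1.0
track top [0. 0.] 0.997
```

Request:
play_rows([
  [0.38,0.52,-0.77,0.03,0.04,-0.06,-1],
  [0.77,1.03,-1.53,0.03,0.04,-0.06,-1],
  [1.15,1.55,-2.3,0.03,0.04,-0.06,-1],
  [1.15,1.55,-2.3,0.03,0.04,-0.06,-1],
  [1.15,1.55,-2.3,0.03,0.04,-0.06,-1],
])

```text
clock: 10.3
tool_pos: [0.5404, 0.0405, 0.2375]
eef_rot: [0.733, -0.25, 0.47, -0.424]
contact_force: [3.6, 1.2, 2.8]
opening: 0.354
```

```bash
python3 st.py g
```

```text
[ 0.56  0.31 -0.41  2.13 -0.97  0.62  1.07] [0.0255827  0.00147069 0.23748905] F [-1.6 -0.1  4.4] M [ 0.19  0.16 -0.08] op 0.354
phi -0.836 tilt err 0.22
side [259.1 279. ] 0.95 (np.float64(1.521), np.float64(1.4))
top [282.1 191.2] 0.79 (np.float64(1.436), np.float64(0.1))
top [300.3 152.5] 0.51 (np.float64(2.196), np.float64(14.8))
track side [0. 0.] 1.0
track top [0. 0.] 0.997
```

Request:
play_rows([
  [0.38,0.52,-0.77,0,0,0,-1],
  [0.77,1.03,-1.53,0,0,0,-1],
])

```text
clock: 10.7
tool_pos: [0.5405, 0.0405, 0.2375]
eef_rot: [0.679, -0.204, 0.544, -0.448]
contact_force: [3.9, 0.8, 4.3]
opening: 0.35
```

```bash
python3 st.py h1
python3 - <<'E'
import cv2
o=[]
for n in("raw_f_side","raw_g_side","raw_h1_side"):
    o.append(cv2.resize(cv2.imread(f"pics/{n}.png")[200:230,280:310],None,fx=8.6,fy=8.6,interpolation=cv2.INTER_CUBIC))
cv2.imwrite("pics/nutcmp2.png",cv2.hconcat(o))
E
```

```text
[ 0.53  0.3  -0.38  2.14 -0.98  0.62  0.87] [0.02561284 0.00137941 0.2375453 ] F [-3.  -1.4  4.8] M [ 0.55 -0.87  0.16] op 0.35
phi -1.047 tilt err 0.21
side [259.  282.7] 0.58 (np.float64(1.461), np.float64(1.4))
side [307.  349.2] 0.29 (np.float64(0.625), np.float64(62.2))
track side [0. 0.] 1.0
track top [0. 0.] 0.997
```

Request:
play_rows([
  [0.38,0.52,-0.77,0,0,0,-1],
  [0.77,1.03,-1.53,0,0,0,-1],
])

```text
clock: 11.1
tool_pos: [0.5405, 0.0404, 0.2376]
eef_rot: [0.619, -0.157, 0.612, -0.467]
contact_force: [5.8, 2.0, 4.7]
opening: 0.352
```

```bash
python3 st.py h2
```

```text
[ 0.51  0.3  -0.34  2.14 -1.    0.63  0.67] [0.02561753 0.00128371 0.23759103] F [-5.5 -0.3  5.4] M [ 0.7  -0.78  0.53] op 0.352
phi -1.255 tilt err 0.22
side [260.3 282.4] 0.87 (np.float64(1.441), np.float64(0.3))
top [281.6 191.1] 0.53 (np.float64(1.431), np.float64(0.6))
top [306.2 196.1] 0.51 (np.float64(1.676), np.float64(22.0))
track side [0.5 0.5] 0.936
track top [0.  1.5] 0.926
```

```bash
python3 - <<'E'
import cv2
o=[]
for c,(x0,y0,x1,y1) in(("side",(240,235,295,295)),("top",(265,180,320,240))):
    for n in("b","h1","h2"):
        o.append(cv2.resize(cv2.imread(f"pics/raw_{n}_{c}.png")[y0:y1,x0:x1],(258,280),interpolation=cv2.INTER_CUBIC))
cv2.imwrite("pics/levcmp.png",cv2.vconcat([cv2.hconcat(o[:3]),cv2.hconcat(o[3:])]))
E
python3 - <<'E'
from h import *
p,R0,s=cur()
print(delta(W(CM+.12*S),R0)[1])
for k in range(4):
    a=SP[2]+k*np.pi/2; zt=np.array([np.cos(a),np.sin(a),0]);yt=np.array([0,0,-1.]);xt=np.cross(yt,zt)
    d=delta([0,0,0],R.from_matrix(np.c_[xt,yt,zt]))[0];print(k,d,np.linalg.norm(d))
E
```

```text
[-1.5  -2.11  3.05]
0 [-7.13  0.12 11.46] 13.49751458602657
1 [-6.77 -6.55 25.48] 27.165525947420935
2 [  0.13   7.74 -17.18] 18.84348428502542
3 [-4.66  4.82 -2.89] 7.300691748046893
```

Request:
play_rows([
  [0,0,0,0,0,0,1],
  [0,0,0,0,0,0,1],
  [0,0,0,0,0,0,1],
  [0,0,0,0,0,0,1],
  [0,0,0,0,0,0,1],
  [0,0,0,-0.3,-0.4,0.6,1],
  [0,0,0,-0.75,-1,1.5,1],
  [0,0,0,-1.15,-1.5,2.3,1],
  [0,0,0,-1.53,-2.06,3.06,1],
  [0,0,0,-1.53,-2.06,3.06,1],
])

```text
clock: 12.3
tool_pos: [0.502, -0.0138, 0.3153]
eef_rot: [0.618, -0.156, 0.611, -0.469]
contact_force: [0.7, 0.0, -0.6]
opening: 0.997
```

```bash
python3 st.py i
python3 - <<'E'
from h import *
p,R0,s=cur()
for k in range(4):
    a=SP[2]+k*np.pi/2; zt=np.array([np.cos(a),np.sin(a),0]);yt=np.array([0,0,-1.]);xt=np.cross(yt,zt)
    d=delta([0,0,0],R.from_matrix(np.c_[xt,yt,zt]))[0];print(k,d,np.linalg.norm(d))
for X in ([.06,.1,.36],[.125,.08,.33]): print(delta(W(X),R0)[1])
E
```

```text
[ 0.59  0.14 -0.26  2.1  -0.87  0.87  0.58] [-4.08621646e-02 -7.50880532e-05  3.15312069e-01] F [0.2 0.7 0.5] M [-0.21  0.07 -0.64] op 0.997
phi -1.256 tilt err 0.48
side [261.2 286.7] 0.84 (np.float64(1.361), np.float64(3.1))
side [292.8 220.8] 0.45 (np.float64(3.142), np.float64(42.3))
top [282.4 194.1] 0.8 (np.float64(1.391), np.float64(1.7))
track side [2.17 2.33] 0.821
track top [0.5  2.67] 0.862
0 [-7.11  0.08 11.48] 13.503662466160801
1 [-6.72 -6.57 25.51] 27.186088354156436
2 [  0.09   7.72 -17.16] 18.816803660558293
3 [-4.68  4.79 -2.87] 7.285835573220137
[-0.77  5.49  1.9 ]
[1.42 7.1  0.7 ]
```

The lever has been pushed back to about 1.39 rad. Cam friction means the true first contact is probably lower, about 1.33 rad, which is close to the 1.29 limit. I'll back the nut off about 0.27 rad to centre it.

Request:
play_rows([
  [0,0,0,0.4,0.55,-0.8,1],
  [0,0,0,0.8,1.1,-1.6,1],
  [0,0,0,1.2,1.6,-2.4,1],
  [0,0,0,1.53,2.06,-3.06,1],
  [0,0,0,1.53,2.06,-3.06,-1],
  [0,0,0,1.53,2.06,-3.06,-1],
  [0,0,0,1.53,2.06,-3.06,-1],
  [0,0,0,1.53,2.06,-3.06,-1],
  [0,0,0,1.53,2.06,-3.06,-1],
  [0,0,0,1.53,2.06,-3.06,-1],
  [-0.35,-0.46,0.7,1.53,2.06,-3.06,-1],
  [-0.7,-0.92,1.4,1.53,2.06,-3.06,-1],
  [-1.03,-1.39,2.07,1.53,2.06,-3.06,-1],
  [-1.03,-1.39,2.07,1.53,2.06,-3.06,-1],
  [-1.03,-1.39,2.07,1.53,2.06,-3.06,-1],
  [-1.03,-1.39,2.07,1.53,2.06,-3.06,-1],
], grip_force=100)

```text
clock: 14.1
tool_pos: [0.5402, 0.039, 0.238]
eef_rot: [0.699, -0.22, 0.519, -0.441]
contact_force: [-2.7, -2.5, 5.1]
opening: 0.358
```

```bash
python3 st.py j
```

```text
[ 0.54  0.3  -0.39  2.14 -0.98  0.62  0.94] [0.02426791 0.00072145 0.23799657] F [-0.8 -6.2 -0.2] M [-0.5   0.12 -0.39] op 0.358
phi -0.974 tilt err 0.28
side [261.2 284.9] 0.96 (np.float64(1.386), np.float64(1.7))
side [280.8 241.4] 0.16 (np.float64(2.481), np.float64(37.1))
top [279.8 194.4] 0.63 (np.float64(1.356), np.float64(0.3))
track side [2.83 3.  ] 0.818
track top [0.83 3.17] 0.85
```

Request:
play_rows([
  [0,0,0,0,0,0,1],
  [0,0,0,0,0,0,1],
  [0,0,0,0,0,0,1],
  [0,0,0,0,0,0,1],
  [0,0,0,0,0,0,1],
  [0,0,0,-0.3,-0.4,0.6,1],
  [0,0,0,-0.75,-1,1.5,1],
  [0,0,0,-1.15,-1.5,2.3,1],
  [0,0,0,-1.53,-2.06,3.06,1],
  [0,0,0,-1.53,-2.06,3.06,1],
])

```text
clock: 15.3
tool_pos: [0.5021, -0.0137, 0.3153]
eef_rot: [0.698, -0.22, 0.518, -0.442]
contact_force: [1.3, -0.7, 0.3]
opening: 0.999
```

```bash
python3 st.py k
python3 - <<'E'
from h import *
p,R0,s=cur()
for k in range(4):
    a=SP[2]+k*np.pi/2; zt=np.array([np.cos(a),np.sin(a),0]);yt=np.array([0,0,-1.]);xt=np.cross(yt,zt)
    Rt=R.from_matrix(np.c_[xt,yt,zt]);d=delta([0,0,0],Rt)[0];print(k,d,np.linalg.norm(d))
for X in ([.06,.1,.36],[.125,.08,.33],[.125,.08,.097],[.13,.05,.095]): print(delta(W(X),R0)[1])
E
```

```text
[ 0.64  0.14 -0.3   2.1  -0.86  0.87  0.86] [-4.07477815e-02 -1.38929313e-04  3.15349093e-01] F [ 0.5 -0.1  1.4] M [-0.4  -0.03 -0.62] op 0.999
phi -0.974 tilt err 0.44
side [260.7 281.5] 0.61 (np.float64(1.446), np.float64(0.6))
top [282.9 194.5] 0.78 (np.float64(1.391), np.float64(2.3))
track side [2.83 3.  ] 0.818
track top [0.67 3.  ] 0.848
0 [-6.86  1.05  8.91] 11.29381246523954
1 [-7.08 -5.21 23.04] 24.65992903477218
2 [  1.23   8.03 -19.69] 21.299997652582032
3 [-4.01  5.46 -5.46] 8.700764334240986
[-0.77  5.49  1.9 ]
[1.42 7.1  0.7 ]
[ 1.42  7.1  -8.62]
[ 2.5   6.54 -8.7 ]
```

Request:
play_rows([
  [-0.4,0.6,-0.6,-0.6,1,1,-1],
  [-0.9,1.2,-1.2,-0.8,2.5,1.8,-1],
  [-1.4,1.9,-1.9,-0.8,4,1.9,-1],
  [-1.9,2.6,-2.6,-0.5,5.5,1.9,-1],
  [-2.4,3.3,-3.3,0.3,6.3,1.5,-1],
  [-2.9,4,-4,1,6.8,1,-1],
  [-3.4,4.6,-4.6,1.42,7.1,0.7,-1],
  [-3.8,5.2,-5.2,1.42,7.1,0,-1],
  [-4.01,5.46,-5.46,1.42,7.1,-1.5,-1],
  [-4.01,5.46,-5.46,1.42,7.1,-3.3,-1],
  [-4.01,5.46,-5.46,1.42,7.1,-5.2,-1],
  [-4.01,5.46,-5.46,1.42,7.1,-7,-1],
  [-4.01,5.46,-5.46,1.42,7.1,-8.6,-1],
  [-4.01,5.46,-5.46,1.42,7.1,-8.6,-1],
])

```text
clock: 16.9
tool_pos: [0.5317, 0.1657, 0.0923]
eef_rot: [0.314, -0.323, 0.632, -0.631]
contact_force: [-0.7, 0.2, 0.1]
opening: -0.0
```

```bash
python3 st.py l
python3 - <<'E'
from h import *
p,R0,s=cur();print(p,toS(p),R0.as_matrix().round(2)[:,1])
X=np.array([.766,0,.643])
for q in (1.35,1.45,1.55,1.7,1.85,2.0,2.2,2.4,2.6,2.8,3.0,3.14):
    r=.105;C=levtip(q,r,.008);t=-np.sin(q)*np.array([0,1,0])-np.cos(q)*S
    nh=t*[1,1,0];nh/=np.linalg.norm(nh)
    ext=4.5e-3*abs(t@nh)+8e-3*abs(X@nh)+ .011*abs(nh[0])+.0145*abs(nh[1])
    c=C-nh*ext; c[2]=min(C[2]-.018,.17)
    if q<1.9: c[2]=max(.092,C[2]-.02)
    print(q,(c*1000).round(0),delta(W(c),R0)[1])
E
```

```text
[-0.08  0.61 -0.41  1.86  0.34  0.75 -1.3 ] [0.12095884 0.08308442 0.09229926] F [ 0.3 -0.1 -0.7] M [-0.02 -0.06 -0.06] op -0.0
phi -1.573 tilt err 40.59
side [259.5 283.5] 0.67 (np.float64(1.436), np.float64(1.7))
top [280.1 193.8] 0.58 (np.float64(1.371), np.float64(0.4))
track side [2.83 3.  ] 0.798
track top [  2.17 -11.5 ] 0.463
[0.53820771 0.16740982 0.10035021] [0.1261807  0.07884179 0.10035021] [ 0.  0. -1.]
1.35 [124.  36.  97.] [ 1.31 -1.1  -0.15]
1.45 [126.  25.  96.] [ 1.72 -1.3  -0.18]
1.55 [127.  13.  96.] [ 2.12 -1.54 -0.18]
1.7 [128.  -1.  97.] [ 2.6  -1.87 -0.12]
1.85 [127. -15. 101.] [ 3.04 -2.22  0.01]
2.0 [125. -29. 108.] [ 3.44 -2.6   0.3 ]
2.2 [121. -46. 117.] [ 3.9  -3.13  0.66]
2.4 [116. -62. 129.] [ 4.28 -3.69  1.13]
2.6 [109. -76. 142.] [ 4.57 -4.26  1.67]
2.8 [ 99. -89. 157.] [ 4.76 -4.88  2.27]
3.0 [  86. -100.  170.] [ 4.8  -5.55  2.79]
3.14 [  75. -105.  170.] [ 4.67 -6.04  2.79]
```

Request:
play_rows([
  [0,0,0,0.5,-0.4,-0.05,-1],
  [0,0,0,0.9,-0.8,-0.1,-1],
  [0,0,0,1.31,-1.1,-0.15,-1],
  [0,0,0,1.5,-1.2,-0.17,-1],
  [0,0,0,1.72,-1.3,-0.18,-1],
])

```text
clock: 17.6
tool_pos: [0.5803, 0.1336, 0.0938]
eef_rot: [-0.317, 0.318, -0.631, 0.632]
contact_force: [-1.0, 0.9, 0.9]
opening: 0.003
```

Request:
play_rows([
  [0,0,0,0.2,-0.12,0,-1],
  [0,0,0,0.4,-0.24,0,-1],
  [0,0,0,0.4,-0.24,0,-1],
])

```text
clock: 17.9
tool_pos: [0.5909, 0.1282, 0.094]
eef_rot: [-0.318, 0.317, -0.631, 0.632]
contact_force: [1.3, 2.7, 0.8]
opening: -0.001
```

```bash
python3 -c "
from h import *
p,R0,s=cur();print(toS(p),RZ.inv().apply(s['contact_force']))"
```

```text
[0.12615661 0.0131724  0.09402365] [2.9308952  0.56591898 0.80249415]
```

Request:
play_rows([
  [0,0,0,0.24,-0.16,0,-1],
  [0,0,0,0.48,-0.33,0.06,-1],
  [0,0,0,0.48,-0.33,0.06,-1],
])

```text
clock: 18.2
tool_pos: [0.6038, 0.1201, 0.0962]
eef_rot: [-0.319, 0.317, -0.631, 0.632]
contact_force: [3.2, 4.0, 2.8]
opening: 0.0
```

```bash
python3 -c "
from h import *
p,R0,s=cur();print(toS(p),RZ.inv().apply(s['contact_force']))"
```

```text
[ 0.127317   -0.00204777  0.09615036] [ 5.10606444 -0.18859701  2.82339181]
```

Request:
play_rows([
  [0,0,0,0.2,-0.17,0.06,-1],
  [0,0,0,0.44,-0.35,0.13,-1],
  [0,0,0,0.44,-0.35,0.13,-1],
])

```text
clock: 18.5
tool_pos: [0.6132, 0.1109, 0.0988]
eef_rot: [-0.318, 0.318, -0.631, 0.632]
contact_force: [-1.8, 4.7, 3.6]
opening: -0.002
```

```bash
python3 -c "
from h import *
p,R0,s=cur();print(toS(p),RZ.inv().apply(s['contact_force']))
import cv2
im=robot.camera('side');cv2.imwrite('pics/m.png',cv2.resize(im[150:320,200:360],None,fx=3.4,fy=3.4,interpolation=cv2.INTER_CUBIC))"
```

```text
[ 0.12550913 -0.01510795  0.09878313] [2.7280234  4.22337291 3.6000562 ]
```

Run:
```python
from lever import *
print(ang("side",(247.1,270.7),.127))
p,R0,s=cur();print(p)
X=np.array([.766,0,.643])
for q in (1.85,2.0,2.2,2.4,2.6,2.8,3.0,3.14):
    r=.105;C=levtip(q,r,.008);t=-np.sin(q)*np.array([0,1,0])-np.cos(q)*S
    nh=t*[1,1,0];nh/=np.linalg.norm(nh)
    ext=4.5e-3*abs(t@nh)+8e-3*abs(X@nh)+ .011*abs(nh[0])+.0145*abs(nh[1])
    c=C-nh*ext; c[2]=min(C[2]-.018,.17); c[0]+=.003*(q<2.3)
    print(q,(c*1000).round(0),delta(W(c),R0)[1])
```

```text
(np.float64(1.881), np.float64(2.2))
[0.61289902 0.11123803 0.0986884 ]
1.85 [130. -15. 103.] [0.12 0.13 0.16]
2.0 [128. -29. 108.] [ 0.52 -0.25  0.36]
2.2 [124. -46. 117.] [ 0.99 -0.79  0.73]
2.4 [116. -62. 129.] [ 1.29 -1.44  1.19]
2.6 [109. -76. 142.] [ 1.59 -2.02  1.74]
2.8 [ 99. -89. 157.] [ 1.78 -2.63  2.34]
3.0 [  86. -100.  170.] [ 1.81 -3.3   2.85]
3.14 [  75. -105.  170.] [ 1.68 -3.79  2.85]
```

Request:
play_rows([
  [0,0,0,0.25,-0.05,0.2,-1],
  [0,0,0,0.52,-0.25,0.36,-1],
  [0,0,0,0.75,-0.5,0.55,-1],
  [0,0,0,0.99,-0.79,0.73,-1],
  [0,0,0,0.99,-0.79,0.73,-1],
])

```text
clock: 19.05
tool_pos: [0.638, 0.0896, 0.1171]
eef_rot: [-0.317, 0.317, -0.631, 0.633]
contact_force: [-4.1, 3.2, 0.2]
opening: 0.002
```

```bash
python3 -c "
from h import *
p,R0,s=cur();print(toS(p),RZ.inv().apply(s['contact_force']))
import cv2
im=robot.camera('side');cv2.imwrite('pics/n.png',cv2.resize(im[150:320,200:360],None,fx=3.4,fy=3.4,interpolation=cv2.INTER_CUBIC))"
```

```text
[ 0.12321264 -0.04766964  0.11706514] [0.13748288 5.25611626 0.1608431 ]
```

Request:
play_rows([
  [0,0,0,0.15,-0.32,0.2,-1],
  [0,0,0,0.3,-0.65,0.42,-1],
  [0,0,0,0.45,-0.94,0.7,-1],
  [0,0,0,0.6,-1.23,0.95,-1],
  [0,0,0,0.7,-1.54,1.25,-1],
  [0,0,0,0.79,-1.84,1.5,-1],
  [0,0,0,0.81,-2.17,1.75,-1],
  [0,0,0,0.82,-2.51,1.95,-1],
  [0,0,0,0.76,-2.75,1.95,-1],
  [0,0,0,0.69,-3,1.95,-1],
  [0,0,0,0.69,-3,1.95,-1],
])

```text
clock: 20.2
tool_pos: [0.6587, 0.0221, 0.1696]
eef_rot: [0.323, -0.314, 0.632, -0.631]
contact_force: [3.2, 13.6, 8.7]
opening: -0.001
```

```bash
python3 -c "
from h import *
p,R0,s=cur();print(toS(p),RZ.inv().apply(s['contact_force']))
import cv2
im=robot.camera('side');cv2.imwrite('pics/o.png',cv2.resize(im[130:300,180:340],None,fx=3.4,fy=3.4,interpolation=cv2.INTER_CUBIC))"
```

```text
[ 0.08128742 -0.10454593  0.16964752] [12.82055715  5.4785396   8.71414788]
```

Request:
play_rows([
  [0,0,0,-0.12,-0.16,0,-1],
  [0,0,0,-0.24,-0.32,0,-1],
  [0,0,0,-0.24,-0.32,0,-1],
])

```text
clock: 20.55
tool_pos: [0.6568, 0.0188, 0.1728]
eef_rot: [0.328, -0.311, 0.631, -0.63]
contact_force: [10.7, 20.9, 14.9]
opening: 0.001
```

```bash
python3 -c "
from h import *
p,R0,s=cur();print(toS(p),RZ.inv().apply(s['contact_force']))
import cv2
im=robot.camera('side');cv2.imwrite('pics/raw_p_side.png',im);cv2.imwrite('pics/p.png',cv2.resize(im[130:300,180:340],None,fx=3.4,fy=3.4,interpolation=cv2.INTER_CUBIC))
for q in(2.7,2.85,3.0,3.14):print(q,(proj('side',W(levtip(q,.06,.006)))-[180,130])*3.4)"
```

```text
[ 0.07758    -0.10499482  0.17283889] [23.15134129  3.86509368 14.91092532]
2.7 [[273.0664959  356.05533224]]
2.85 [[276.43591077 343.47062553]]
3.0 [[281.20451723 331.59928047]]
3.14 [[286.83947359 321.38286963]]
```

Request:
play_rows([
  [0,0,0,0.4,0.5,0,-1],
  [0,0,0,1.2,1.6,0.3,-1],
  [0,0,0,1.8,2.4,2,-1],
  [0,0,0,1.8,3.4,3.7,-1],
  [0,0,0,1.8,4.5,5.3,-1],
  [0,0,0,1,6,6.5,-1],
  [0,0,0,-0.5,7.2,7.5,-1],
  [0,0,0,-2,8.5,7.5,-1],
  [0,0,0,-3.5,9.5,7.5,-1],
  [0,0,0,-5,10,7.5,-1],
  [0,0,0,-6.5,10,7.5,-1],
  [0,0,0,-6.5,10,7.5,-1],
])

```text
clock: 21.8
tool_pos: [0.4823, 0.2583, 0.3537]
eef_rot: [-0.319, 0.32, -0.63, 0.632]
contact_force: [0.3, 0.3, 0.2]
opening: 0.001
```

```bash
python3 look.py q lever_tip lever_pivot
python3 - <<'E'
from lever import *
for q in(2.8,2.9,3.0,3.14): print(q,[proj(c,W(levtip(q)))[0].round(1) for c in("side","top")],[proj(c,W(levtip(q,.127)))[0].round(1) for c in("side","top")])
print(robot.state()["contact_force"])
E
```

```text
side lever_tip [(array([248.6, 217.2]), 0.59)]
side lever_pivot []
top lever_tip [(array([336. , 158.9]), 0.77)]
top lever_pivot [(array([307.3, 199.1]), 0.8)]
22.1
2.8 [array([245.7, 226.4]), array([331.7, 155.3])] [array([240.6, 224.7]), array([334.5, 148.9])]
2.9 [array([247., 222.]), array([335.1, 155.1])] [array([242. , 219.7]), array([338.6, 148.6])]
3.0 [array([248.6, 217.8]), array([338.4, 155.4])] [array([243.8, 214.9]), array([342.4, 148.7])]
3.14 [array([251.4, 212.3]), array([342.5, 156.4])] [array([247. , 208.5]), array([347.2, 149.8])]
[-0.24957498  0.17378595 -0.20586362]
```

Request:
play_rows([
  [0,0,0,-0.8,1.5,0.5,-1],
  [0,0,0,-1.6,3,1,-1],
  [0,0,0,-2.2,4.5,1,-1],
  [0,0,0,-2.8,5.5,1,-1],
  [0,0,0,-2.8,5.5,1,-1],
])

```text
clock: 22.6
tool_pos: [0.4135, 0.3998, 0.3779]
eef_rot: [0.32, -0.32, 0.631, -0.63]
contact_force: [-0.2, -0.3, -0.3]
opening: -0.001
```

Run:
```python
from lever import *
for c,(a,b,d,e),f in(("side",(220,180,320,280),5.5),("top",(290,130,390,230),5.5)):
    im=robot.camera(c);cv2.imwrite(f"pics/raw_r_{c}.png",im)
    t=robot.tip_of(c,"lever_tip")[:1];print([(k["position"],k["conf"]) for k in t])
    o=cv2.resize(im[b:e,a:d],None,fx=f,fy=f,interpolation=cv2.INTER_CUBIC)
    for q,col in((3.0,(0,0,255)),(3.14,(0,255,0))):
        P_=np.array([W(levtip(q,r,.008*(1-((r-.07)/.07)**2) if 0 else .008*r/.11)) for r in np.linspace(0,.127,12)])
        pts=((proj(c,P_)-[a,b]+.5)*f).astype(int);cv2.polylines(o,[pts.reshape(-1,1,2)],False,col,1)
    cv2.imwrite(f"pics/r_{c}.png",o)
```

```text
[([248.4, 218.8], 0.59)]
[([338.4, 160.0], 0.61)]
```

Run:
```python
from h import *
def an(e,p):
    E=toS(tri(*e));Pp=toS(tri(*p));v=E-Pp;print((E*1e3).round(1),(Pp*1e3).round(1),"len",np.linalg.norm([v[1],v@S]).round(4),"X",(v@np.array([.766,0,.643])).round(4),"ang",np.arctan2(-(v@S),v[1]).round(3))
an(((243.7,216.8),(340,148.3)),((276.8,241.9),(304.4,195)))
print((PV+.008*S)*1e3, levtip(3.14,.127)*1e3,levtip(3.0,.127)*1e3)
# same for state b, from crops (f=3.2)
f=3.2;S_=lambda x,y:(x/f+210-.5,y/f+160-.5);T_=lambda x,y:(x/f+250-.5,y/f+150-.5)
an((S_(151,403),T_(77,120)),(S_(215,262),T_(176,147)))
```

```text
[  69.9 -124.3  187.3] [ 71.    1.8 205.4] len 0.1268 X -0.0124 ang 3.037
[ 54.39481962   0.         202.46900182] [  54.52487044 -127.01258015  202.31407347] [  65.96911289 -126.85800713  188.68065245]
[147.7  13.2 124. ] [ 70.5   2.1 206.8] len 0.1136 X 0.0059 ang 1.473
```

Chord angle measured from two views puts the lever at about 2.97–3.04 rad, so it isn't reliably locked. The contact force ran along the pin axis, which means the vertical fingers were jamming on the bar's corner by friction. I'll push again with the tool tilted so the push goes along the lever's swing.

```bash
cat > tilt.py <<'E'
from h import *
p,R0,s=cur();print(p,s["joint_positions"].round(2))
a=np.radians(28)
yt=np.array([-np.sin(a),0,-np.cos(a)]);zt=np.array([0,-1.,0]);xt=np.cross(yt,zt)
Rt=RZ*R.from_matrix(np.c_[xt,yt,zt]); n=np.array([-np.cos(a),0,np.sin(a)])
X=np.array([.766,0,.643])
def pos(q,extra=0,r=.1):
    C=levtip(q,r,.008);t=-np.sin(q)*np.array([0,1,0])-np.cos(q)*S
    return C-n*(.0045*abs(S@n)+.008*abs(X@n)+.011-extra)+.02*yt
print(toS(p))
print("above",delta(W(pos(2.95,-.06)+[.05,0,.12]),Rt,p,R0),W(pos(2.95,-.06)+[.05,0,.12]))
for q,e in((2.95,-.06),(2.95,-.015),(3.0,0),(3.14,0),(3.14,.008)): print(q,e,(pos(q,e)*1e3).round(0),delta(W(pos(q,e)),Rt,p,R0))
E
python3 tilt.py
```

```text
[0.41789373 0.39423292 0.37767358] [-0.38  0.35 -0.6   1.53  0.2   1.33 -1.64]
[0.23658907 0.3106481  0.37767358]
above (array([-3.72,  2.79,  0.02]), array([ 11.74, -11.72,  -4.97])) [0.71147064 0.10128186 0.25341522]
2.95 -0.06 [ 126. -100.  133.] (array([-3.72,  2.79,  0.02]), array([ 10.55, -13.32,  -9.77]))
2.95 -0.015 [  87. -100.  155.] (array([-3.72,  2.79,  0.02]), array([  9.6 , -14.6 ,  -8.93]))
3.0 0 [  70. -100.  165.] (array([-3.72,  2.79,  0.02]), array([  9.23, -15.14,  -8.49]))
3.14 0 [  61. -100.  176.] (array([-3.72,  2.79,  0.02]), array([  9.01, -15.43,  -8.06]))
3.14 0.008 [  54. -100.  180.] (array([-3.72,  2.79,  0.02]), array([  8.84, -15.65,  -7.91]))
```

Request:
play_rows([
  [-0.3,0.2,0,0.8,-0.4,0,-1],
  [-0.6,0.5,0,2.2,-1,0,-1],
  [-1,0.8,0,3.8,-2,-0.2,-1],
  [-1.5,1.1,0,5.2,-3.2,-0.5,-1],
  [-2,1.5,0,6.6,-4.6,-1,-1],
  [-2.5,1.9,0,8,-6,-1.8,-1],
  [-3,2.3,0,9.4,-7.4,-2.5,-1],
  [-3.5,2.6,0,10.6,-9,-3.5,-1],
  [-3.72,2.79,0,11.4,-10.5,-4.4,-1],
  [-3.72,2.79,0,11.74,-11.72,-4.97,-1],
  [-3.72,2.79,0,11.74,-11.72,-4.97,-1],
  [-3.72,2.79,0,11.74,-11.72,-4.97,-1],
  [-3.72,2.79,0,11.74,-11.72,-4.97,-1],
])

```text
clock: 24.1
tool_pos: [0.7099, 0.1029, 0.2544]
eef_rot: [-0.156, 0.461, -0.537, 0.689]
contact_force: [-0.6, 0.5, 0.5]
opening: -0.0
```

```bash
python3 tilt.py
python3 - <<'E'
from h import *
import cv2
im=robot.camera('side');cv2.imwrite('pics/s.png',cv2.resize(im[130:300,180:340],None,fx=3.4,fy=3.4,interpolation=cv2.INTER_CUBIC))
E
```

```text
[0.70987966 0.10290233 0.2543978 ] [-0.19  0.94 -0.34  0.87  0.5   1.8  -1.09]
[ 0.17671382 -0.09745024  0.2543978 ]
above (array([-0.02,  0.  ,  0.  ]), array([ 0.06, -0.06, -0.04])) [0.71147064 0.10128186 0.25341522]
2.95 -0.06 [ 126. -100.  133.] (array([-0.02,  0.  ,  0.  ]), array([-1.13, -1.67, -4.84]))
2.95 -0.015 [  87. -100.  155.] (array([-0.02,  0.  ,  0.  ]), array([-2.08, -2.95, -3.99]))
3.0 0 [  70. -100.  165.] (array([-0.02,  0.  ,  0.  ]), array([-2.45, -3.49, -3.56]))
3.14 0 [  61. -100.  176.] (array([-0.02,  0.  ,  0.  ]), array([-2.67, -3.77, -3.13]))
3.14 0.008 [  54. -100.  180.] (array([-0.02,  0.  ,  0.  ]), array([-2.84, -4.  , -2.98]))
```

Request:
play_rows([
  [0,0,0,-0.3,-0.4,-1.5,-1],
  [0,0,0,-0.6,-0.9,-3,-1],
  [0,0,0,-0.9,-1.4,-4.3,-1],
  [0,0,0,-1.13,-1.67,-4.84,-1],
  [0,0,0,-1.6,-2.3,-4.4,-1],
  [0,0,0,-2.08,-2.95,-3.99,-1],
  [0,0,0,-2.08,-2.95,-3.99,-1],
])

```text
clock: 24.85
tool_pos: [0.6582, 0.0272, 0.1568]
eef_rot: [-0.156, 0.46, -0.536, 0.691]
contact_force: [1.2, -0.3, -0.4]
opening: 0.001
```

```bash
python3 tilt.py
python3 - <<'E'
from h import *
import cv2
print(RZ.inv().apply(robot.state()["contact_force"]))
im=robot.camera('side');cv2.imwrite('pics/t.png',cv2.resize(im[130:300,180:340],None,fx=3.4,fy=3.4,interpolation=cv2.INTER_CUBIC))
E
```

```text
[0.65818414 0.02719365 0.156776  ] [-0.07  0.88 -0.34  1.23  0.52  1.52 -1.14]
[ 0.08511071 -0.10106979  0.156776  ]
above (array([0.  , 0.03, 0.01]), array([2.13, 2.96, 3.87])) [0.71147064 0.10128186 0.25341522]
2.95 -0.06 [ 126. -100.  133.] (array([0.  , 0.03, 0.01]), array([ 0.94,  1.36, -0.93]))
2.95 -0.015 [  87. -100.  155.] (array([0.  , 0.03, 0.01]), array([-0.01,  0.08, -0.09]))
3.0 0 [  70. -100.  165.] (array([0.  , 0.03, 0.01]), array([-0.39, -0.46,  0.35]))
3.14 0 [  61. -100.  176.] (array([0.  , 0.03, 0.01]), array([-0.61, -0.74,  0.78]))
3.14 0.008 [  54. -100.  180.] (array([0.  , 0.03, 0.01]), array([-0.77, -0.97,  0.93]))
[ 0.43362932 -1.16688327 -0.36570927]
```

Request:
play_rows([
  [0,0,0,-0.2,-0.23,0.17,-1],
  [0,0,0,-0.39,-0.46,0.35,-1],
  [0,0,0,-0.5,-0.6,0.57,-1],
  [0,0,0,-0.61,-0.74,0.78,-1],
  [0,0,0,-0.77,-0.97,0.93,-1],
  [0,0,0,-0.77,-0.97,0.93,-1],
])

```text
clock: 25.5
tool_pos: [0.6408, 0.0084, 0.1767]
eef_rot: [-0.161, 0.459, -0.538, 0.688]
contact_force: [9.3, 8.1, -8.1]
opening: -0.001
```

```bash
python3 tilt.py
python3 - <<'E'
from h import *
import cv2
f=RZ.inv().apply(robot.state()["contact_force"]);print(f,"along S",f@S)
im=robot.camera('side');cv2.imwrite('pics/u.png',cv2.resize(im[130:300,180:340],None,fx=3.4,fy=3.4,interpolation=cv2.INTER_CUBIC))
E
```

```text
[0.64079449 0.0084045  0.17665737] [-0.04  0.82 -0.35  1.3   0.52  1.5  -1.13]
[ 0.05965884 -0.09830669  0.17665737]
above (array([-0.09,  0.06, -0.03]), array([2.83, 3.72, 3.07])) [0.71147064 0.10128186 0.25341522]
2.95 -0.06 [ 126. -100.  133.] (array([-0.09,  0.06, -0.03]), array([ 1.63,  2.11, -1.73]))
2.95 -0.015 [  87. -100.  155.] (array([-0.09,  0.06, -0.03]), array([ 0.69,  0.83, -0.88]))
3.0 0 [  70. -100.  165.] (array([-0.09,  0.06, -0.03]), array([ 0.31,  0.29, -0.45]))
3.14 0 [  61. -100.  176.] (array([-0.09,  0.06, -0.03]), array([ 0.09,  0.01, -0.02]))
3.14 0.008 [  54. -100.  180.] (array([-0.09,  0.06, -0.03]), array([-0.08, -0.22,  0.13]))
[12.05376637 -2.5731108  -8.13077403] along S -13.977312083193665
```

Request:
play_rows([
  [0,0,0,-0.08,-0.1,0.15,-1],
  [0,0,0,-0.15,-0.2,0.3,-1],
  [0,0,0,-0.15,-0.2,0.3,-1],
  [0,0,0,-0.15,-0.2,0.3,-1],
])

```text
clock: 25.95
tool_pos: [0.6399, 0.0088, 0.1792]
eef_rot: [-0.166, 0.458, -0.54, 0.686]
contact_force: [23.6, 17.0, -33.4]
opening: 0.002
```

Run:
```python
from h import *
p,R0,s=cur();f=RZ.inv().apply(s["contact_force"]);print(toS(p),f,"along S",f@S)
```

```text
[ 0.05942605 -0.09731857  0.1792119 ] [ 27.71677912  -8.8007041  -33.44045945] along S -43.43282927707029
```

Request:
play_rows([
  [0,0,0,0.4,0.5,-0.8,-1],
  [0,0,0,1.2,1.6,-1.2,-1],
  [0,0,0,2,2.7,-1.2,-1],
  [0,0,0,2.8,3.8,-0.5,-1],
  [0,0,0,3.2,4.3,1.2,-1],
  [0,0,0,3.2,4.3,2.8,-1],
  [0,0,0,3.2,4.3,2.8,-1],
])

```text
clock: 26.65
tool_pos: [0.7172, 0.108, 0.2617]
eef_rot: [-0.159, 0.457, -0.537, 0.691]
contact_force: [0.3, 0.7, 0.3]
opening: -0.006
```

Run:
```python
from lever import *
for c,(a,b,d,e),f in(("side",(220,180,320,280),5.5),("top",(290,130,390,230),5.5)):
    im=robot.camera(c);cv2.imwrite(f"pics/raw_v_{c}.png",im)
    t=robot.tip_of(c,"lever_tip")[:1];print([(k["position"],k["conf"],ang(c,k["position"])) for k in t])
    o=cv2.resize(im[b:e,a:d],None,fx=f,fy=f,interpolation=cv2.INTER_CUBIC)
    cv2.imwrite(f"pics/v_{c}.png",o)
print(robot.state()["contact_force"],robot.state()["clock"])
```

```text
[([249.4, 217.3], 0.57, (np.float64(3.017), np.float64(0.5)))]
[([336.6, 158.3], 0.69, (np.float64(2.951), np.float64(3.1)))]
[0.43701129 0.76167239 0.05134384] 26.85
```

Run:
```python
import cv2
a,b=[cv2.imread(f"pics/{n}.png")[230:420,180:400] for n in("t","u")]
cv2.imwrite("pics/tu.png",cv2.resize(cv2.hconcat([a,b]),None,fx=1.8,fy=1.8,interpolation=cv2.INTER_CUBIC))
import numpy as np
r=cv2.imread("pics/raw_r_side.png").astype(int);v=cv2.imread("pics/raw_v_side.png").astype(int)
print(np.abs(r-v)[210:250,238:280].max(), np.abs(r-v)[210:250,238:280].mean())
```

```text
61 2.1378968253968256
```

Run:
```python
import cv2,numpy as np
A=cv2.imread("pics/raw_r_side.png");B=cv2.imread("pics/raw_v_side.png")
a=A[205:250,236:282];b=B[205:250,236:282]
f=7;cv2.imwrite("pics/rv.png",np.hstack([cv2.resize(i,None,fx=f,fy=f,interpolation=cv2.INTER_CUBIC) for i in(a,b)]))
up=lambda i:cv2.resize(i,None,fx=6,fy=6,interpolation=cv2.INTER_CUBIC)
t=up(A[212:228,240:258]);s=up(B[204:236,232:266]);r=cv2.matchTemplate(s,t,cv2.TM_CCOEFF_NORMED);_,v,_,l=cv2.minMaxLoc(r);print(np.array(l)/6-8,v)
```

```text
[0. 0.] 0.99058598279953
```

Run:
```python
from h import *
X=np.array([.766,0,.643])
for e in(((248.6,218.0),(337.5,159.)),((249.4,217.3),(336.6,158.3)),((243.7,216.8),(340,148.3)),((220+220/5.5-.5,180+245/5.5-.5),(290+205/5.5-.5,130+240/5.5-.5))):
    E=toS(tri(*e))-PV;print("y",(E[1]*1e3).round(1),"S",(E@S*1e3).round(1),"X",(E@X*1e3).round(1))
# boom check: points on the boom axis by two-view lines
bt=np.array([(408.5,110),(374.5,156)]);
nt=tri((296.0,213),(328.2,207.3)); d=toS(nt)-(CM+.044*S); print("nut-model offset y,S,X",d[1]*1e3,d@S*1e3,d@X*1e3)
pe=toS(tri((276.8,241.9),(304.4,195)))-PV; print("pin end y,S,X",pe[1]*1e3,pe@S*1e3,pe@X*1e3)
```

```text
y -105.0 S -5.9 X 0.5
y -102.7 S -2.3 X 4.3
y -124.3 S -13.6 X 2.1
y -64.8 S 3.0 X 6.6
nut-model offset y,S,X 3.019788517282362 -0.7305572662413865 2.6912696648128533
pin end y,S,X 1.7592852263466219 -0.4516111366127907 14.555360020789955
```

```bash
cat >> tilt.py <<'E'
print("r75")
for q,e in((2.9,-.06),(2.95,-.015),(3.0,0),(3.14,0),(3.14,.006)): print(q,e,(pos(q,e,.072)*1e3).round(0),delta(W(pos(q,e,.072)),Rt,p,R0))
E
python3 tilt.py | sed -n '/r75/,$p'
```

```text
r75
2.9 -0.06 [125. -72. 135.] (array([-0.  , -0.02,  0.  ]), array([-2.23, -1.18, -4.76]))
2.95 -0.015 [ 83. -72. 159.] (array([-0.  , -0.02,  0.  ]), array([-3.22, -2.54, -3.81]))
3.0 0 [ 68. -72. 168.] (array([-0.  , -0.02,  0.  ]), array([-3.58, -3.05, -3.42]))
3.14 0 [ 61. -72. 176.] (array([-0.  , -0.02,  0.  ]), array([-3.75, -3.25, -3.11]))
3.14 0.006 [ 56. -72. 179.] (array([-0.  , -0.02,  0.  ]), array([-3.87, -3.42, -2.99]))
```

Request:
play_rows([
  [0,0,0,-0.6,-0.3,-1.6,-1],
  [0,0,0,-1.2,-0.6,-3.2,-1],
  [0,0,0,-1.8,-0.9,-4.4,-1],
  [0,0,0,-2.23,-1.18,-4.76,-1],
  [0,0,0,-2.7,-1.8,-4.3,-1],
  [0,0,0,-3.22,-2.54,-3.81,-1],
  [0,0,0,-3.4,-2.8,-3.6,-1],
  [0,0,0,-3.58,-3.05,-3.42,-1],
  [0,0,0,-3.75,-3.25,-3.11,-1],
  [0,0,0,-3.87,-3.42,-2.99,-1],
  [0,0,0,-3.87,-3.42,-2.99,-1],
])

```text
clock: 27.95
tool_pos: [0.619, 0.0241, 0.1793]
eef_rot: [-0.158, 0.46, -0.538, 0.688]
contact_force: [5.5, 5.2, -5.6]
opening: 0.003
```

```bash
cat > lk.py <<'E'
from lever import *
import sys
n=sys.argv[1]
p,R0,s=cur();f=RZ.inv().apply(s["contact_force"]);print(toS(p),f.round(1),"along S",(f@S).round(1),s["clock"])
im=robot.camera("side");cv2.imwrite(f"pics/raw_{n}_side.png",im)
o=cv2.resize(im[190:270,215:315],None,fx=7,fy=7,interpolation=cv2.INTER_CUBIC);cv2.imwrite(f"pics/{n}.png",o)
t=robot.tip_of("side","lever_tip")[:1];print([(k["position"],k["conf"],ang("side",k["position"])) for k in t])
E
python3 lk.py w1
```

```text
[ 0.05931958 -0.07144328  0.17932891] [ 7.4 -1.4 -5.6] along S -9.0 27.95
[([252.9, 213.3], 0.49, (np.float64(3.137), np.float64(1.8)))]
```

Request:
play_rows([
  [0,0,0,0.04,0.05,-0.08,-1],
  [0,0,0,0.08,0.1,-0.15,-1],
  [0,0,0,0.08,0.1,-0.15,-1],
])

```text
clock: 28.35
tool_pos: [0.6205, 0.0255, 0.1761]
eef_rot: [-0.157, 0.461, -0.537, 0.689]
contact_force: [3.6, 4.6, -0.5]
opening: 0.002
```

```bash
python3 lk.py w2
```

```text
[ 0.06134848 -0.07182296  0.17613085] [ 5.8 -0.2 -0.5] along S -4.1 28.35
[([249.7, 215.7], 0.59, (np.float64(3.052), np.float64(0.1)))]
```

Request:
play_rows([
  [0,0,0,0.04,0.05,-0.08,-1],
  [0,0,0,0.08,0.1,-0.15,-1],
  [0,0,0,0.08,0.1,-0.15,-1],
])

```text
clock: 28.75
tool_pos: [0.6219, 0.0264, 0.1721]
eef_rot: [-0.155, 0.462, -0.536, 0.689]
contact_force: [2.4, 2.7, -0.6]
opening: -0.0
```

```bash
python3 lk.py w3
python3 - <<'E'
import cv2,numpy as np
# track root piece of bar between images
for n in("v","w1","w2","w3"):
    im=cv2.imread(f"pics/raw_{n}_side.png"); 
    cv2.imwrite(f"pics/c_{n}.png",cv2.resize(im[205:250,250:290],None,fx=4.8,fy=4.8,interpolation=cv2.INTER_CUBIC))
cv2.imwrite("pics/w4.png",np.hstack([cv2.imread(f"pics/c_{n}.png") for n in("v","w1","w2","w3")]))
E
```

```text
[ 0.06283955 -0.07247409  0.17213665] [ 3.6 -0.4 -0.6] along S -2.8 28.75
[([248.0, 215.5], 0.77, (np.float64(3.042), np.float64(1.5)))]
```

Run:
```python
import cv2,numpy as np
ims=[]
for n in("p","r","v","w3"):
    im=cv2.imread(f"pics/raw_{n}_side.png"); ims.append(cv2.resize(im[215:250,255:285],None,fx=6.5,fy=6.5,interpolation=cv2.INTER_CUBIC))
cv2.imwrite("pics/w5.png",np.hstack(ims))
# correlation of bar root patch
A=cv2.imread("pics/raw_v_side.png");up=lambda i:cv2.resize(i,None,fx=6,fy=6,interpolation=cv2.INTER_CUBIC)
for n in("p","r","w1","w2","w3"):
    B=cv2.imread(f"pics/raw_{n}_side.png")
    t=up(A[222:238,262:276]);s=up(B[216:244,256:282]);r=cv2.matchTemplate(s,t,cv2.TM_CCOEFF_NORMED);_,v,_,l=cv2.minMaxLoc(r);print(n,(np.array(l)/6-6).round(2),round(v,3))
```

```text
p [ 0.33 -0.67] 0.769
r [0. 0.] 0.996
w1 [1.5  0.33] 0.436
w2 [1.5 0.5] 0.6
w3 [1.17 0.5 ] 0.746
```

```bash
cat > rect.py <<'E'
from h import *
def rect(n,c="side"):
    im=cv2.imread(f"pics/raw_{n}_{c}.png")
    sc=.00025; g=np.arange(-.14,.02,sc); h=np.arange(-.05,.06,sc)
    Y,H=np.meshgrid(g,h); off=np.array([-.0,.002,0])
    pts=PV+off+Y[...,None]*np.array([0,1,0])+H[...,None]*S
    uv=proj(c,W(pts.reshape(-1,3))).astype(np.float32).reshape(*Y.shape,2)
    return cv2.flip(cv2.remap(im,uv[...,0],uv[...,1],cv2.INTER_CUBIC),0)
if __name__=="__main__":
    import sys
    o=[]
    for n in sys.argv[2:]:
        r=rect(n);
        for k in range(-140,20,20): cv2.line(r,(int((k+140)*4),0),(int((k+140)*4),4),(0,255,255),1)
        cv2.line(r,(0,240),(640,240),(0,255,0),1); o.append(cv2.resize(r,None,fx=.62,fy=.62,interpolation=cv2.INTER_AREA))
    rows=[np.hstack(o[i:i+2]) for i in range(0,len(o),2)]
    cv2.imwrite(sys.argv[1],np.vstack(rows))
E
python3 rect.py pics/rect1.png v w1 w3 p
python3 - <<'E'
from rect import *
V=rect("v")
def cen(img,angs):
    pass
for n in("w1","w2","w3","p","r"):
    B=rect(n)
    best=[]
    for dq in np.arange(-.05,.25,.005):
        for s0 in(0,):
            M=cv2.getRotationMatrix2D((560,240-s0*4),np.degrees(-dq),1) # rotate so that tip(left) goes up = clockwise
            A=cv2.warpAffine(V,M,(V.shape[1],V.shape[0]))
            a=A[150:260,360:470].astype(float);b=B[150:260,360:470].astype(float)
            # use grad-vertical correlation
            ga=np.diff(cv2.GaussianBlur(a,(0,0),3),axis=0);gb=np.diff(cv2.GaussianBlur(b,(0,0),3),axis=0)
            # mask only bar area (exclude the lemon): columns 360-420
            ga=ga[:,:60];gb=gb[:,:60]
            best.append((np.sum(ga*gb)/np.sqrt(np.sum(ga**2)*np.sum(gb**2)),dq))
    print(n,max(best))
# bar centreline of v
g=cv2.cvtColor(V,cv2.COLOR_BGR2GRAY)
E
```

```text
w1 (np.float64(0.5364289071083342), np.float64(0.10999999999999992))
w2 (np.float64(0.7754077415277627), np.float64(0.06499999999999993))
w3 (np.float64(0.9028297700611514), np.float64(0.029999999999999957))
p (np.float64(0.8213583188762605), np.float64(0.05499999999999995))
r (np.float64(0.9896940064082216), np.float64(-0.005000000000000025))
```

```bash
python3 - <<'E'
from rect import *
import rect
im=np.zeros((480,640,3),np.uint8);u=cv2.imread("pics/u.png");im[130:300,180:340]=cv2.resize(u,(160,170),interpolation=cv2.INTER_AREA);cv2.imwrite("pics/raw_u_side.png",im)
im=np.zeros((480,640,3),np.uint8);u=cv2.imread("pics/t.png");im[130:300,180:340]=cv2.resize(u,(160,170),interpolation=cv2.INTER_AREA);cv2.imwrite("pics/raw_t_side.png",im)
V=rect.rect("t")
for n in("u","w1","v"):
    B=rect.rect(n);best=[]
    for dq in np.arange(-.05,.3,.005):
        A=cv2.warpAffine(V,cv2.getRotationMatrix2D((560,240),np.degrees(-dq),1),(V.shape[1],V.shape[0]))
        f=lambda i:np.diff(cv2.GaussianBlur(i[130:260,360:430].astype(float),(0,0),3),axis=0)
        a,b=f(A),f(B);best.append((np.sum(a*b)/np.sqrt(np.sum(a*a)*np.sum(b*b)),dq))
    print(n,max(best))
E
python3 rect.py pics/rect2.png t u
```

```text
u (np.float64(0.5909378378588229), np.float64(0.10999999999999992))
w1 (np.float64(0.5783287416073397), np.float64(0.10999999999999992))
v (np.float64(0.9879714511769746), np.float64(-2.7755575615628914e-17))
```

Run:
```python
import rect,cv2,numpy as np
o=[]
for n in("t","v","u"):
    r=rect.rect(n); crop=r[140:330,150:490]
    crop=cv2.resize(crop,None,fx=2.3,fy=1.0*1.0)
    for k in range(-100,-20,10): cv2.line(crop,(int(((k+140)*4-150)*2.3),0),(int(((k+140)*4-150)*2.3),5),(0,255,255),1)
    cv2.line(crop,(0,100),(8,100),(0,255,0),1); o.append(crop)
cv2.imwrite("pics/rect3.png",np.vstack(o))
# bar edges: lower edge dark->bg gradient per column
for n in("t","v","u","w1"):
    g=cv2.GaussianBlur(cv2.cvtColor(rect.rect(n),cv2.COLOR_BGR2GRAY).astype(float),(0,0),2)
    out=[]
    for y in(-85,-80,-75,-70,-65,-60,-55,-50,-45):
        c=int((y+140)*4); col=g[170:300,c-4:c+5].mean(1); d=np.diff(col)
        i=d[:].argmax(); out.append((y,round((240-170-i)/4,1)))
    print(n,out)
```

```text
t [(-85, np.float64(-7.2)), (-80, np.float64(-6.5)), (-75, np.float64(-6.0)), (-70, np.float64(-5.2)), (-65, np.float64(-5.0)), (-60, np.float64(-4.2)), (-55, np.float64(-3.8)), (-50, np.float64(-3.0)), (-45, np.float64(-2.5))]
v [(-85, np.float64(-6.2)), (-80, np.float64(-6.2)), (-75, np.float64(-6.0)), (-70, np.float64(-5.2)), (-65, np.float64(-4.8)), (-60, np.float64(-4.0)), (-55, np.float64(-3.8)), (-50, np.float64(-2.8)), (-45, np.float64(-2.0))]
u [(-85, np.float64(-14.5)), (-80, np.float64(5.0)), (-75, np.float64(4.5)), (-70, np.float64(4.2)), (-65, np.float64(3.8)), (-60, np.float64(3.8)), (-55, np.float64(3.8)), (-50, np.float64(3.8)), (-45, np.float64(3.0))]
w1 [(-85, np.float64(-3.5)), (-80, np.float64(2.5)), (-75, np.float64(-4.8)), (-70, np.float64(-4.2)), (-65, np.float64(-3.5)), (-60, np.float64(-14.5)), (-55, np.float64(2.5)), (-50, np.float64(3.8)), (-45, np.float64(3.2))]
```

Run:
```python
from h import *
p,R0,s=cur();print(s["clock"],toS(p))
yt=np.array([0,0,-1.]);zt=np.array([0,-1.,0]);xt=np.cross(yt,zt);Rt=RZ*R.from_matrix(np.c_[xt,yt,zt])
for X in ([.11,-.073,.14],[.17,-.08,.16],[.17,-.1,.29],[.09,-.118,.29]): print(X,delta(W(X),Rt,p,R0))
for q in(3.02,2.9,2.8,2.7,2.6,2.5):
    X=levtip(q,.112,.008 if q<3 else .008)+[-.004,-.006,.007]; print(q,(X*1e3).round(),delta(W(X),Rt,p,R0)[1])
```

```text
28.85 [ 0.06289962 -0.0724597   0.17223304]
[0.11, -0.073, 0.14] (array([ 3.74, -2.79, -0.  ]), array([ 1.14,  1.5 , -1.29]))
[0.17, -0.08, 0.16] (array([ 3.74, -2.79, -0.  ]), array([ 2.8 ,  3.26, -0.49]))
[0.17, -0.1, 0.29] (array([ 3.74, -2.79, -0.  ]), array([3.44, 2.78, 4.71]))
[0.09, -0.118, 0.29] (array([ 3.74, -2.79, -0.  ]), array([ 2.11, -0.22,  4.71]))
3.02 [  59. -118.  199.] [ 1.38 -1.21  1.07]
2.9 [  68. -117.  189.] [ 1.54 -0.9   0.66]
2.8 [  75. -114.  180.] [ 1.62 -0.61  0.33]
2.7 [  82. -111.  172.] [ 1.67 -0.31 -0.  ]
2.6 [  88. -106.  164.] [ 1.68  0.01 -0.31]
2.5 [  95. -101.  157.] [ 1.65  0.35 -0.61]
```

Request:
play_rows([
  [0,0,0,0.5,0.6,-0.7,-1],
  [0,0,0,1.14,1.5,-1.29,-1],
  [0,0,0,2,2.5,-1,-1],
  [0,0,0,2.8,3.26,-0.49,-1],
  [0.6,-0.5,0,3.1,3.1,1.4,-1],
  [1.4,-1,0,3.4,2.9,3.2,-1],
  [2.2,-1.6,0,3.44,2.78,4.7,-1],
  [3,-2.2,0,2.9,1.3,4.7,-1],
  [3.74,-2.79,0,2.1,-0.2,4.4,-1],
  [3.74,-2.79,0,1.35,-1.25,3.6,-1],
  [3.74,-2.79,0,1.35,-1.25,2.2,-1],
  [3.74,-2.79,0,1.36,-1.25,1.5,-1],
  [3.74,-2.79,0,1.38,-1.21,1.07,-1],
  [3.74,-2.79,0,1.46,-1.05,0.86,-1],
  [3.74,-2.79,0,1.54,-0.9,0.66,-1],
  [3.74,-2.79,0,1.62,-0.61,0.33,-1],
  [3.74,-2.79,0,1.67,-0.31,0,-1],
  [3.74,-2.79,0,1.67,-0.31,0,-1],
])

```text
clock: 30.65
tool_pos: [0.6651, 0.0203, 0.1724]
eef_rot: [-0.319, 0.317, -0.631, 0.631]
contact_force: [3.1, -1.2, 2.2]
opening: 0.004
```

Run:
```python
from h import *
p,R0,s=cur();f=RZ.inv().apply(s["contact_force"]);print(toS(p),f.round(1),s["clock"])
im=robot.camera("side");cv2.imwrite("pics/raw_x1_side.png",im);cv2.imwrite('pics/x1.png',cv2.resize(im[150:320,200:360],None,fx=3.4,fy=3.4,interpolation=cv2.INTER_CUBIC))
```

```text
[ 0.08368923 -0.11069116  0.17236024] [ 0.9 -3.2  2.2] 30.65
```

Request:
play_rows([
  [0,0,0,-0.1,-0.1,0.8,-1],
  [0,0,0,-0.1,-0.1,1.8,-1],
  [0,0,0,-0.1,-0.1,1.8,-1],
])

```text
clock: 31.0
tool_pos: [0.6627, 0.0176, 0.221]
eef_rot: [-0.32, 0.316, -0.631, 0.632]
contact_force: [-0.3, -0.9, -0.2]
opening: 0.004
```

```bash
python3 lk.py x2; python3 rect.py pics/rect4.png x1 x2
```

```text
[ 0.08010535 -0.11041357  0.22100437] [-0.9 -0.3 -0.2] along S 0.5 31.0
[([244.9, 222.2], 0.65, (np.float64(2.881), np.float64(1.9)))]
```

Run:
```python
from h import *
p,R0,s=cur();print(s["clock"],toS(p))
for q in(2.9,2.7,2.5,2.35,2.2):
    X=levtip(q,.112,.004)+[-.004,-.008,.006]; print(q,(X*1e3).round(),delta(W(X),R0)[1])
Xv=np.array([.766,0,.643])
for q in(2.1,1.9,1.7,1.5,1.3,1.1,.9,.7,.5,.3,.15,.0,-.1):
    C=levtip(q,.108,.004);t=-np.sin(q)*np.array([0,1,0])-np.cos(q)*S
    nh=t*[1,1,0];nh/=np.linalg.norm(nh)
    ext=4.5e-3*abs(t@nh)+8e-3*abs(Xv@nh)+.011*abs(nh[0])+.0145*abs(nh[1])
    c=C+nh*ext;c[2]=C[2]-.02; print(q,(c*1e3).round(),delta(W(c),R0)[1])
```

```text
31.1 [ 0.07861253 -0.10942733  0.21776509]
2.9 [  70. -118.  185.] [ 0.07 -0.47 -1.32]
2.7 [  84. -111.  168.] [ 0.18  0.14 -1.97]
2.5 [  97. -100.  153.] [ 0.13  0.8  -2.57]
2.35 [105. -90. 143.] [-0.01  1.32 -2.97]
2.2 [112. -77. 135.] [-0.23  1.85 -3.32]
2.1 [110. -80. 106.] [-0.19  1.7  -4.45]
1.9 [120. -60.  99.] [-0.6   2.49 -4.75]
1.7 [126. -38.  95.] [-1.15  3.23 -4.92]
1.5 [130. -16.  94.] [-1.78  3.87 -4.97]
1.3 [131.   4.  96.] [-2.39  4.38 -4.88]
1.1 [130.  23. 101.] [-3.04  4.81 -4.66]
0.9 [127.  42. 110.] [-3.72  5.16 -4.32]
0.7 [122.  60. 121.] [-4.4   5.42 -3.88]
0.5 [115.  76. 134.] [-5.1   5.59 -3.35]
0.3 [105.  91. 149.] [-5.82  5.63 -2.75]
0.15 [ 95. 101. 161.] [-6.37  5.54 -2.27]
0.0 [ 82. 108. 173.] [-6.9   5.3  -1.78]
-0.1 [ 77. 111. 182.] [-7.13  5.21 -1.45]
```

Request:
play_rows([
  [0,0,0,0.07,-0.47,-0.7,-1],
  [0,0,0,0.07,-0.47,-1.32,-1],
  [0,0,0,0.18,0.14,-1.97,-1],
  [0,0,0,0.13,0.8,-2.57,-1],
  [0,0,0,0,1.32,-2.97,-1],
  [0,0,0,-0.23,1.85,-3.32,-1],
  [0,0,0,-0.23,1.85,-3.32,-1],
])

```text
clock: 31.8
tool_pos: [0.6532, 0.0662, 0.1327]
eef_rot: [0.319, -0.32, 0.632, -0.63]
contact_force: [-0.4, 0.6, 0.5]
opening: -0.003
```

Run:
```python
from h import *
p,R0,s=cur();f=RZ.inv().apply(s["contact_force"]);print(toS(p),f.round(1),s["clock"])
im=robot.camera("side");cv2.imwrite("pics/raw_y1_side.png",im);cv2.imwrite('pics/y1.png',cv2.resize(im[150:320,200:360],None,fx=3.4,fy=3.4,interpolation=cv2.INTER_CUBIC))
```

```text
[ 0.11344669 -0.07380024  0.13266891] [0.2 0.7 0.5] 31.8
```

Request:
play_rows([
  [0,0,0,-0.4,0.6,-1.2,-1],
  [0,0,0,-0.92,1.38,-1.6,-1],
  [0,0,0,-1.55,2.02,-1.65,-1],
  [0,0,0,-2.16,2.53,-1.56,-1],
  [0,0,0,-2.81,2.96,-1.34,-1],
  [0,0,0,-3.49,3.31,-1,-1],
  [0,0,0,-4.17,3.57,-0.56,-1],
  [0,0,0,-4.87,3.74,-0.03,-1],
  [0,0,0,-5.59,3.78,0.57,-1],
  [0,0,0,-6.14,3.69,1.05,-1],
  [0,0,0,-6.5,3.5,1.3,-1],
  [0,0,0,-6.7,3.4,1.55,-1],
  [0,0,0,-6.95,3.2,1.87,-1],
  [0,0,0,-6.95,3.2,1.87,-1],
])

```text
clock: 33.25
tool_pos: [0.4874, 0.1507, 0.1843]
eef_rot: [0.326, -0.312, 0.634, -0.629]
contact_force: [11.5, 22.0, -6.5]
opening: -0.003
```

Run:
```python
from h import *
p,R0,s=cur();f=RZ.inv().apply(s["contact_force"]);print(toS(p),f.round(1),s["clock"])
im=robot.camera("side");cv2.imwrite("pics/raw_y2_side.png",im);cv2.imwrite('pics/y2.png',cv2.resize(im[150:320,200:360],None,fx=3.4,fy=3.4,interpolation=cv2.INTER_CUBIC))
```

```text
[0.08250193 0.10970221 0.18431828] [24.5  3.9 -6.5] 33.25
```

Request:
play_rows([
  [0,0,0,0.4,0.5,-0.3,-1],
  [0,0,0,1.2,1.6,-0.3,-1],
  [0,0,0,2,2.8,0.5,-1],
  [0,0,0,2,4.2,2,-1],
  [0,0,0,2,5.6,3.5,-1],
  [0,0,0,2,7,5,-1],
  [0,0,0,2,8,6,-1],
  [0,0,0,2,8,6,-1],
])

```text
clock: 34.1
tool_pos: [0.5318, 0.3477, 0.3356]
eef_rot: [0.322, -0.317, 0.632, -0.629]
contact_force: [-0.5, -0.1, 0.0]
opening: -0.001
```

Run:
```python
from lever import *
p,R0,s=cur();print(s["clock"])
for c in("side","top"):
    im=robot.camera(c);cv2.imwrite(f"pics/raw_y3_{c}.png",im)
    t=robot.tip_of(c,"lever_tip")[:1];print([(k["position"],k["conf"]) for k in t])
    a,b,d,e=(200,150,360,320) if c=="side" else (230,150,390,290)
    cv2.imwrite(f'pics/y3_{c}.png',cv2.resize(im[b:e,a:d],None,fx=3.4,fy=3.4,interpolation=cv2.INTER_CUBIC))
# rectified on the open side
c="side";im=cv2.imread("pics/raw_y3_side.png");sc=.00025
Y,H=np.meshgrid(np.arange(-.02,.14,sc),np.arange(-.05,.06,sc))
pts=PV+[0,.002,0]+Y[...,None]*np.array([0,1,0])+H[...,None]*S
uv=proj(c,W(pts.reshape(-1,3))).astype(np.float32).reshape(*Y.shape,2)
r=cv2.flip(cv2.remap(im,uv[...,0],uv[...,1],cv2.INTER_CUBIC),0);cv2.line(r,(0,240),(640,240),(0,255,0),1)
for k in range(0,140,20): cv2.line(r,((k+20)*4,0),((k+20)*4,6),(0,255,255),1)
cv2.imwrite("pics/y3_rect.png",r)
```

```text
34.1
[([417.9, 209.2], 0.71)]
[([273.6, 243.4], 0.95)]
```

```bash
python3 - <<'E'
from h import *
X=np.array([.766,0,.643])
def rel(e): E=toS(tri(*e))-PV; return E
def show(n,e):
    E=rel(e);a=np.arctan2(-(E@S),E[1])%(2*np.pi);print(n,"y %.1f S %.1f X %.1f r %.1f ang %.3f"%(E[1]*1e3,E@S*1e3,E@X*1e3,np.hypot(E[1],E@S)*1e3,a))
show("open end",((317.7,276.6),(273.0,248)))
show("closed end v",((243.7,216.8),(340,148.3)))
show("pin end now",((200+264/3.4-.5,150+313/3.4-.5),(230+262/3.4-.5,150+155/3.4-.5)))
E
python3 - <<'E'
import cv2
a=cv2.imread("pics/raw_y3_side.png")[225:290,265:330];b=cv2.imread("pics/raw_y3_top.png")[185:255,262:320]
cv2.imwrite("pics/y4.png",cv2.hconcat([cv2.resize(a,(400,400),interpolation=cv2.INTER_CUBIC),cv2.resize(b,(331,400),interpolation=cv2.INTER_CUBIC)]))
E
```

```text
open end y 125.3 S -5.3 X -1.0 r 125.4 ang 0.042
closed end v y -124.3 S -13.6 X 2.1 r 125.1 ang 3.032
pin end now y -1.2 S -1.5 X 9.6 r 1.9 ang 2.262
```

Run:
```python
from h import *
p,R0,s=cur();print(s["clock"],toS(p))
yt=np.array([0,0,-1.]);zt=np.array([0,-1.,0]);xt=np.cross(yt,zt);Rt=RZ*R.from_matrix(np.c_[xt,yt,zt])
print(delta(p,Rt,p,R0)[0])
print("above",delta(W([.055,.105,.27]),Rt,p,R0)[1])
for q in(0,.2,.4,.6,.8):
    X=levtip(q,.1,.006)+[-.006,.004,.006]; print(q,(X*1e3).round(),delta(W(X),Rt,p,R0)[1])
for X in([.075,.125,.2],[.075,.13,.1]): print(X,delta(W(X),Rt,p,R0)[1])
Xv=np.array([.766,0,.643])
for q in(.8,1.,1.2,1.4,1.6,1.8,2.0,2.2,2.4,2.6,2.8,2.95):
    C=levtip(q,.105,.008);t=-np.sin(q)*np.array([0,1,0])-np.cos(q)*S
    nh=t*[1,1,0];nh/=np.linalg.norm(nh)
    ext=4.5e-3*abs(t@nh)+8e-3*abs(Xv@nh)+.011*abs(nh[0])+.0145*abs(nh[1])
    c=C-nh*ext;c[2]=max(.095,min(C[2]-.018,.166)); c[0]+=.003*(q<2.3); print(q,(c*1e3).round(),delta(W(c),Rt,p,R0)[1])
```

```text
34.3 [0.26111069 0.18647719 0.32951013]
[ 0.03 -0.01  0.02]
above [-2.3  -8.56 -2.38]
0 [ 57. 104. 198.] [-2.21 -8.51 -5.27]
0.2 [ 70. 101. 183.] [-1.8  -8.18 -5.88]
0.4 [ 82.  94. 168.] [-1.29 -7.96 -6.45]
0.6 [ 93.  83. 155.] [-0.69 -7.86 -6.97]
0.8 [102.  69. 144.] [-0.02 -7.89 -7.41]
[0.075, 0.125, 0.2] [-2.46 -7.44 -5.18]
[0.075, 0.13, 0.1] [-2.62 -7.32 -9.18]
0.8 [101.  89. 116.] [-0.67 -7.47 -8.53]
1.0 [113.  72. 107.] [ 0.14 -7.48 -8.89]
1.2 [122.  52. 101.] [ 0.98 -7.67 -9.13]
1.4 [128.  31.  98.] [ 1.82 -8.   -9.26]
1.6 [130.   8.  98.] [ 2.6  -8.45 -9.26]
1.8 [130. -11. 101.] [ 3.21 -8.9  -9.12]
2.0 [128. -29. 108.] [ 3.75 -9.4  -8.87]
2.2 [124. -46. 117.] [ 4.21 -9.94 -8.5 ]
2.4 [116. -62. 129.] [  4.52 -10.59  -8.04]
2.6 [109. -76. 142.] [  4.81 -11.16  -7.5 ]
2.8 [ 99. -89. 157.] [  5.   -11.78  -6.89]
2.95 [ 90. -98. 166.] [  5.05 -12.28  -6.54]
```

Request:
play_rows([
  [0,0,0,-0.5,-1.7,-0.4,-1],
  [0,0,0,-1,-3.4,-0.8,-1],
  [0,0,0,-1.4,-5.1,-1.2,-1],
  [0,0,0,-1.8,-6.9,-1.8,-1],
  [0,0,0,-2.3,-8.56,-2.4,-1],
  [0,0,0,-2.25,-8.55,-3.8,-1],
  [0,0,0,-2.21,-8.51,-5.2,-1],
  [0,0,0,-1.8,-8.18,-5.9,-1],
  [0,0,0,-1.29,-7.96,-6.45,-1],
  [0,0,0,-0.69,-7.86,-6.97,-1],
  [0,0,0,-0.1,-7.88,-7.4,-1],
  [0,0,0,-0.5,-7.85,-6.5,-1],
  [0,0,0,-1.5,-7.6,-5.2,-1],
  [0,0,0,-2.46,-7.3,-5.2,-1],
  [0,0,0,-2.62,-7.3,-7,-1],
  [0,0,0,-2.62,-7.3,-8.9,-1],
  [0,0,0,-2.62,-7.3,-8.9,-1],
])

```text
clock: 36.0
tool_pos: [0.4613, 0.1561, 0.1035]
eef_rot: [0.313, -0.322, 0.632, -0.631]
contact_force: [-1.7, -0.4, -0.1]
opening: 0.003
```

Run:
```python
from h import *
p,R0,s=cur();f=RZ.inv().apply(s["contact_force"]);print(toS(p),f.round(1),s["clock"])
im=robot.camera("side");cv2.imwrite('pics/aa.png',cv2.resize(im[150:320,200:360],None,fx=3.4,fy=3.4,interpolation=cv2.INTER_CUBIC))
```

```text
[0.07123971 0.13386566 0.10348734] [-1.3  1.1 -0.1] 36.0
```

Request:
play_rows([
  [0,0,0,0.9,-0.05,0,-1],
  [0,0,0,1.9,-0.15,0,-1],
  [0,0,0,2.76,-0.18,-0.1,-1],
  [0,0,0,3.6,-0.37,-0.2,-1],
  [0,0,0,4.1,-0.55,-0.3,-1],
  [0,0,0,4.44,-0.7,-0.36,-1],
  [0,0,0,4.44,-0.7,-0.36,-1],
])

```text
clock: 36.75
tool_pos: [0.5784, 0.1413, 0.1004]
eef_rot: [-0.318, 0.317, -0.632, 0.632]
contact_force: [-0.6, -0.2, -0.2]
opening: 0.001
```

```bash
cat > tq.py <<'E'
from h import *
p,R0,s=cur();f=RZ.inv().apply(s["contact_force"]);x=toS(p);print((x*1e3).round(1),f.round(1),"Fy",f[1].round(1),"FS",(f@S).round(1),s["clock"])
E
python3 tq.py
```

```text
[129.2  31.  100.4] [-0.6  0.4 -0.2] Fy 0.4 FS 0.2 36.75
```

Request:
play_rows([
  [0,0,0,0.2,-0.11,0,-1],
  [0,0,0,0.39,-0.22,0,-1],
  [0,0,0,0.39,-0.22,0,-1],
])

```text
clock: 37.05
tool_pos: [0.5875, 0.1366, 0.0999]
eef_rot: [-0.318, 0.317, -0.632, 0.632]
contact_force: [-0.2, -0.2, -0.0]
opening: 0.004
```

```bash
python3 tq.py
```

```text
[130.8  20.9  99.9] [-0.3  0.1 -0. ] Fy 0.1 FS 0.2 37.05
```

Request:
play_rows([
  [0,0,0,0.2,-0.11,0,-1],
  [0,0,0,0.39,-0.23,0,-1],
  [0,0,0,0.39,-0.23,0,-1],
])

```text
clock: 37.35
tool_pos: [0.5977, 0.1306, 0.0998]
eef_rot: [-0.318, 0.317, -0.632, 0.632]
contact_force: [0.8, 0.2, 0.2]
opening: -0.003
```

```bash
python3 tq.py
```

```text
[132.1   9.1  99.8] [ 0.6 -0.5  0.2] Fy -0.5 FS -0.2 37.35
```

Request:
play_rows([
  [0,0,0,0.16,-0.12,0.02,-1],
  [0,0,0,0.31,-0.23,0.05,-1],
  [0,0,0,0.31,-0.23,0.05,-1],
])

```text
clock: 37.65
tool_pos: [0.6051, 0.1249, 0.101]
eef_rot: [0.318, -0.317, 0.632, -0.632]
contact_force: [-1.2, -0.1, 0.1]
opening: -0.002
```

```bash
python3 tq.py
```

```text
[132.   -0.2 101. ] [-0.8  0.9  0.1] Fy 0.9 FS 0.6 37.65
```

Request:
play_rows([
  [0,0,0,0.16,-0.11,0.04,-1],
  [0,0,0,0.3,-0.22,0.08,-1],
  [0,0,0,0.3,-0.22,0.08,-1],
])

```text
clock: 37.95
tool_pos: [0.6123, 0.1195, 0.103]
eef_rot: [0.318, -0.318, 0.632, -0.632]
contact_force: [-2.1, 0.1, -1.2]
opening: 0.001
```

```bash
python3 tq.py; python3 -c "
from h import *
im=robot.camera('side');cv2.imwrite('pics/ab.png',cv2.resize(im[150:320,200:360],None,fx=3.4,fy=3.4,interpolation=cv2.INTER_CUBIC))"
```

```text
[131.9  -9.2 103. ] [-1.1  1.8 -1.2] Fy 1.8 FS -0.2 37.95
```

Run:
```python
from lever import *
print(ang("side",(249.5,276),.127,.005))
p,R0,s=cur()
yt=-S;zt=np.array([0,-1.,0]);xt=np.cross(yt,zt);Rt=RZ*R.from_matrix(np.c_[xt,yt,zt])
D=np.array([.0255,.0010,.2376])-(CM+.02014*S); print("offset",D, "h", (np.array([.0255,.0010,.2376])-CM)@S)
A=np.array([.0252,.0010,.2377])
for X in([.13,.04,.11],[.12,.12,.25],[.06,.11,.36]): print(X,delta(W(X),Rt,p,R0))
print("pre",delta(W(A+.1*S),Rt,p,R0)); print("grip",delta(W(A+.001*S),Rt,p,R0))
```

```text
(np.float64(1.781), np.float64(1.7))
offset [0.00044869 0.001      0.00017434] h 0.01998505163718041
[0.13, 0.04, 0.11] (array([ 5.35, -3.97,  0.  ]), array([-1.62,  1.1 ,  0.28]))
[0.12, 0.12, 0.25] (array([ 5.35, -3.97,  0.  ]), array([-4.43,  2.69,  5.88]))
[0.06, 0.11, 0.36] (array([ 5.35, -3.97,  0.  ]), array([-5.54,  0.52, 10.28]))
pre (array([ 5.35, -3.97,  0.  ]), array([-4.4 , -5.26,  8.45]))
grip (array([ 5.35, -3.97,  0.  ]), array([-2.88, -3.22,  5.42]))
```

Request:
play_rows([
  [0,0,0,-0.9,0.6,0.2,-1],
  [0,0,0,-2.2,1.5,1,-1],
  [0,0,0,-3.2,2.1,2.8,-1],
  [0,0,0,-4.2,2.5,4.6,-1],
  [0,0,0,-4.8,2.3,6.4,1],
  [0.7,-0.5,0,-5.3,1.4,8.2,1],
  [1.6,-1.2,0,-5.5,0.5,9.9,1],
  [2.5,-1.8,0,-5.4,-1,10.3,1],
  [3.4,-2.5,0,-5.1,-2.6,10.2,1],
  [4.3,-3.2,0,-4.8,-4,9.5,1],
  [5,-3.7,0,-4.5,-5.1,8.7,1],
  [5.35,-3.97,0,-4.4,-5.26,8.45,1],
  [5.35,-3.97,0,-4.4,-5.26,8.45,1],
  [5.35,-3.97,0,-3.9,-4.6,7.4,1],
  [5.35,-3.97,0,-3.4,-3.9,6.4,1],
  [5.35,-3.97,0,-2.88,-3.22,5.42,1],
  [5.35,-3.97,0,-2.88,-3.22,5.42,1],
])

```text
clock: 39.7
tool_pos: [0.5396, 0.0421, 0.2366]
eef_rot: [0.515, -0.084, 0.703, -0.483]
contact_force: [-0.5, -0.2, 0.4]
opening: 1.001
```

```bash
python3 st.py ac; python3 -c "
import cv2
im=cv2.imread('pics/raw_ac_side.png');cv2.imwrite('pics/ac2.png',cv2.resize(im[150:310,220:360],None,fx=3.4,fy=3.4,interpolation=cv2.INTER_CUBIC))"
```

```text
[ 0.63  0.32 -0.49  2.13 -0.92  0.6   0.3 ] [0.02636334 0.00301366 0.23660757] F [ 0.1 -0.7 -0.3] M [-0.03 -0.   -0.65] op 1.001
phi -1.569 tilt err 0.27
side [254.2 277.2] 0.82 (np.float64(1.631), np.float64(1.1))
track side [-2.67 -2.67] 0.824
track top [-0.17  0.  ] 0.786
```

Request:
play_rows([
  [0,0,0,0,0,0,-1],
  [0,0,0,0,0,0,-1],
  [0,0,0,0,0,0,-1],
  [0,0,0,0,0,0,-1],
  [0,0,0,0,0,0,-1],
  [0,0,0,0,0,0,-1],
  [0.22,0.3,-0.44,0,0,0,-1],
  [0.46,0.62,-0.92,0,0,0,-1],
  [0.46,0.62,-0.92,0,0,0,-1],
  [0.46,0.62,-0.92,0,0,0,-1],
  [0.46,0.62,-0.92,0,0,0,-1],
], grip_force=100)

```text
clock: 41.0
tool_pos: [0.5399, 0.0391, 0.2392]
eef_rot: [0.47, -0.052, 0.733, -0.489]
contact_force: [-7.7, -4.6, 10.0]
opening: 0.352
```

```bash
python3 st.py ad
```

```text
[ 0.62  0.32 -0.47  2.13 -0.93  0.61  0.18] [0.02413001 0.00098739 0.23916383] F [  0.4 -13.   -3.4] M [-0.67 -0.33 -0.73] op 0.352
phi -1.695 tilt err 0.01
side [256.1 279.3] 0.75 (np.float64(1.566), np.float64(1.0))
top [284.3 189. ] 0.76 (np.float64(1.496), np.float64(0.4))
track side [-0.33 -0.33] 0.978
track top [ 0.   -0.67] 0.978
```

Request:
play_rows([
  [0,0,0,0,0,0,1],
  [0,0,0,0,0,0,1],
  [0,0,0,0,0,0,1],
  [0,0,0,0,0,0,1],
  [0,0,0,-0.3,-0.4,0.6,1],
  [0,0,0,-0.75,-1,1.5,1],
  [0,0,0,-1.15,-1.5,2.3,1],
  [0,0,0,-1.53,-2.06,3.06,1],
  [0,0,0,-1.53,-2.06,3.06,1],
])

```text
clock: 42.1
tool_pos: [0.5027, -0.0144, 0.317]
eef_rot: [0.47, -0.05, 0.732, -0.491]
contact_force: [0.4, -0.2, 0.1]
opening: 1.001
```

Run:
```python
from h import *
p,R0,s=cur();print(s["clock"],toS(p))
im=robot.camera("side");cv2.imwrite("pics/raw_ae_side.png",im)
print([k["position"] for k in robot.tip_of("side","lever_tip")[:1]])
yt=np.array([0,0,-1.]);zt=np.array([0,-1.,0]);xt=np.cross(yt,zt);Rt=RZ*R.from_matrix(np.c_[xt,yt,zt])
for X in([.06,.11,.36],[.12,.09,.33],[.125,.075,.1],[.131,.031,.1],[.132,.009,.1],[.132,-.009,.103]): print(X,delta(W(X),Rt))
```

```text
42.1 [-0.0410177  -0.00100542  0.3170116 ]
[[285.7, 231.1]]
[0.06, 0.11, 0.36] (array([-5.59,  3.64,  1.15]), array([-1.13,  5.79,  1.8 ]))
[0.12, 0.09, 0.33] (array([-5.59,  3.64,  1.15]), array([0.94, 7.24, 0.6 ]))
[0.125, 0.075, 0.1] (array([-5.59,  3.64,  1.15]), array([ 1.54,  7.05, -8.6 ]))
[0.131, 0.031, 0.1] (array([-5.59,  3.64,  1.15]), array([ 3.1 ,  6.19, -8.6 ]))
[0.132, 0.009, 0.1] (array([-5.59,  3.64,  1.15]), array([ 3.83,  5.7 , -8.6 ]))
[0.132, -0.009, 0.103] (array([-5.59,  3.64,  1.15]), array([ 4.41,  5.27, -8.48]))
```

Request:
play_rows([
  [-0.7,0.5,0.1,-0.6,1,1,-1],
  [-1.5,1,0.3,-1,2.6,1.8,-1],
  [-2.3,1.5,0.4,-1.1,4.2,1.9,-1],
  [-3.1,2,0.6,-0.9,5.8,1.7,-1],
  [-3.9,2.5,0.8,0,6.7,1.1,-1],
  [-4.7,3,1,0.94,7.2,0.5,-1],
  [-5.4,3.5,1.1,1.3,7.2,-1.2,-1],
  [-5.59,3.64,1.15,1.5,7.1,-3.1,-1],
  [-5.59,3.64,1.15,1.54,7.05,-5,-1],
  [-5.59,3.64,1.15,1.54,7.05,-6.9,-1],
  [-5.59,3.64,1.15,1.54,7.05,-8.6,-1],
  [-5.59,3.64,1.15,2.3,6.6,-8.6,-1],
  [-5.59,3.64,1.15,3.1,6.19,-8.6,-1],
  [-5.59,3.64,1.15,3.5,5.95,-8.6,-1],
  [-5.59,3.64,1.15,3.83,5.7,-8.6,-1],
  [-5.59,3.64,1.15,4.41,5.27,-8.48,-1],
  [-5.59,3.64,1.15,4.41,5.27,-8.48,-1],
])

```text
clock: 43.9
tool_pos: [0.6127, 0.1192, 0.1028]
eef_rot: [0.317, -0.317, 0.632, -0.631]
contact_force: [-1.1, 0.6, 0.1]
opening: 0.004
```

```bash
python3 tq.py
python3 - <<'E'
from h import *
p,R0,s=cur()
Xv=np.array([.766,0,.643])
for q in(1.8,2.0,2.2,2.4,2.6,2.8,2.95):
    C=levtip(q,.105,.008);t=-np.sin(q)*np.array([0,1,0])-np.cos(q)*S
    nh=t*[1,1,0];nh/=np.linalg.norm(nh)
    ext=4.5e-3*abs(t@nh)+8e-3*abs(Xv@nh)+.011*abs(nh[0])+.0145*abs(nh[1])
    c=C-nh*ext;c[2]=max(.095,min(C[2]-.018,.166)); c[0]+=.003*(q<2.3); print(q,(c*1e3).round(),delta(W(c),R0)[1])
im=robot.camera('side');cv2.imwrite('pics/af.png',cv2.resize(im[150:320,200:360],None,fx=3.4,fy=3.4,interpolation=cv2.INTER_CUBIC))
E
```

```text
[131.8  -9.7 102.8] [-0.2  1.3  0.1] Fy 1.3 FS 0.1 43.9
1.8 [130. -11. 101.] [-0.01 -0.07 -0.06]
2.0 [128. -29. 108.] [ 0.53 -0.57  0.2 ]
2.2 [124. -46. 117.] [ 0.99 -1.11  0.56]
2.4 [116. -62. 129.] [ 1.3  -1.76  1.03]
2.6 [109. -76. 142.] [ 1.59 -2.33  1.57]
2.8 [ 99. -89. 157.] [ 1.78 -2.95  2.17]
2.95 [ 90. -98. 166.] [ 1.83 -3.45  2.53]
```

Request:
play_rows([
  [0,0,0,0.26,-0.3,0.1,-1],
  [0,0,0,0.53,-0.57,0.2,-1],
  [0,0,0,0.76,-0.84,0.38,-1],
  [0,0,0,0.99,-1.11,0.56,-1],
  [0,0,0,1.15,-1.43,0.78,-1],
  [0,0,0,1.3,-1.76,1.0,-1],
  [0,0,0,1.45,-2.05,1.27,-1],
  [0,0,0,1.59,-2.33,1.52,-1],
  [0,0,0,1.7,-2.64,1.8,-1],
  [0,0,0,1.78,-2.95,2.05,-1],
  [0,0,0,1.82,-3.2,2.3,-1],
  [0,0,0,1.83,-3.5,2.45,-1],
  [0,0,0,1.8,-3.75,2.6,-1],
  [0,0,0,1.8,-3.75,2.6,-1],
])

```text
clock: 45.35
tool_pos: [0.6581, 0.0302, 0.1702]
eef_rot: [0.32, -0.316, 0.633, -0.63]
contact_force: [0.0, 10.2, 3.1]
opening: 0.005
```

```bash
python3 tq.py; python3 tilt.py | head -8
python3 - <<'E'
from h import *
im=robot.camera('side');cv2.imwrite('pics/raw_ag_side.png',im);cv2.imwrite('pics/ag.png',cv2.resize(im[130:300,180:340],None,fx=3.4,fy=3.4,interpolation=cv2.INTER_CUBIC))
E
```

```text
[ 87.4 -99.2 170.2] [8.2 6.1 3.1] Fy 6.1 FS -2.9 45.35
[0.65807078 0.03017993 0.17019715] [ 0.24  0.68 -0.53  1.54  0.37  1.02 -1.03]
[ 0.08744091 -0.09919874  0.17019715]
above (array([-3.81,  2.8 , -0.01]), array([2.14, 2.84, 3.33])) [0.71147064 0.10128186 0.25341522]
2.95 -0.06 [ 126. -100.  133.] (array([-3.81,  2.8 , -0.01]), array([ 0.94,  1.24, -1.47]))
2.95 -0.015 [  87. -100.  155.] (array([-3.81,  2.8 , -0.01]), array([-0.  , -0.04, -0.63]))
3.0 0 [  70. -100.  165.] (array([-3.81,  2.8 , -0.01]), array([-0.38, -0.58, -0.19]))
3.14 0 [  61. -100.  176.] (array([-3.81,  2.8 , -0.01]), array([-0.6 , -0.86,  0.24]))
3.14 0.008 [  54. -100.  180.] (array([-3.81,  2.8 , -0.01]), array([-0.77, -1.09,  0.39]))
```

Request:
play_rows([
  [-0.8,0.6,0,-0.02,-0.05,-0.1,-1],
  [-1.6,1.2,0,-0.05,-0.1,-0.2,-1],
  [-2.4,1.8,0,-0.1,-0.2,-0.3,-1],
  [-3.2,2.35,0,-0.2,-0.35,-0.3,-1],
  [-3.81,2.8,0,-0.38,-0.58,-0.19,-1],
  [-3.81,2.8,0,-0.5,-0.72,0.03,-1],
  [-3.81,2.8,0,-0.6,-0.86,0.24,-1],
  [-3.81,2.8,0,-0.7,-1.0,0.39,-1],
  [-3.81,2.8,0,-0.8,-1.13,0.52,-1],
  [-3.81,2.8,0,-0.8,-1.13,0.52,-1],
])

```text
clock: 46.4
tool_pos: [0.642, 0.0051, 0.1762]
eef_rot: [-0.163, 0.458, -0.538, 0.689]
contact_force: [22.9, 16.3, -32.4]
opening: 0.002
```

```bash
python3 tq.py
python3 - <<'E'
from h import *
im=robot.camera('side');cv2.imwrite('pics/raw_ah_side.png',im)
E
python3 rect.py pics/rect5.png u ah
```

```text
[  57.8 -101.3  176.2] [ 26.8  -8.6 -32.4] Fy -8.6 FS -42.0 46.4
```

Request:
play_rows([
  [0,0,0,0.53,0.71,-0.47,-1],
  [0,0,0,1.3,1.8,-1.1,-1],
  [0,0,0,2.1,2.9,-1.1,-1],
  [0,0,0,2.8,3.8,0,-1],
  [0,0,0,3.2,4.3,1.6,-1],
  [0,0,0,3.2,4.3,2.8,-1],
])

```text
clock: 47.05
tool_pos: [0.7179, 0.1061, 0.253]
eef_rot: [-0.154, 0.462, -0.534, 0.691]
contact_force: [1.0, 0.1, -0.3]
opening: -0.0
```

```bash
python3 tq.py
python3 - <<'E'
from h import *
im=robot.camera('side');cv2.imwrite('pics/raw_ai_side.png',im)
import rect
for n in("v","ai"):
    g=cv2.GaussianBlur(cv2.cvtColor(rect.rect(n),cv2.COLOR_BGR2GRAY).astype(float),(0,0),2)
    print(n,[(y,round((70-np.diff(g[170:300,int((y+140)*4)-4:int((y+140)*4)+5].mean(1)).argmax())/4,1)) for y in range(-110,-44,10)])
E
python3 rect.py pics/rect6.png v ai
```

```text
[ 184.1 -102.   253. ] [ 0.7 -0.7 -0.3] Fy -0.7 FS -0.7 47.05
v [(-110, np.float64(-13.5)), (-100, np.float64(-10.5)), (-90, np.float64(-8.0)), (-80, np.float64(-6.2)), (-70, np.float64(-5.2)), (-60, np.float64(-4.0)), (-50, np.float64(-2.8))]
ai [(-110, np.float64(2.0)), (-100, np.float64(3.0)), (-90, np.float64(4.0)), (-80, np.float64(4.8)), (-70, np.float64(4.2)), (-60, np.float64(3.8)), (-50, np.float64(3.8))]
```

Run:
```python
from rig import robot
import cv2
for c in("side","top"):
    cv2.imwrite(f"pics/final_{c}.png",robot.camera(c))
s=robot.state();print(s["clock"],s["contact_force"],s["tool_pos"])
```

```text
47.2 [-0.45906407  0.79640461 -0.14591435] [0.71852563 0.1038446  0.25433607]
```

View pics/final_side.png

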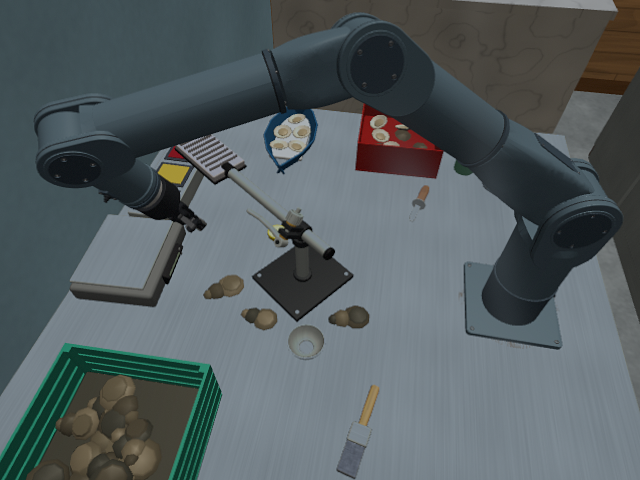

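View pics/final_top.png

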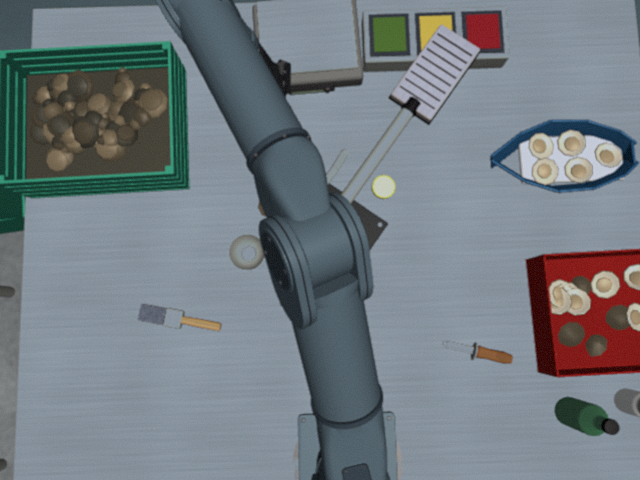

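The side view shows the lever still shut and parallel to the boom, running from about (248,210) to (280,237). The gripper stands clear at about (195,222), and the oysters, bowl, lemon, brush and knife are all where they were.

```bash
python3 -c "from rig import robot; print(robot.finish_job())"
```

```text
the job is handed in; nothing more can be done
None
```

The job is handed in at about 47 s, with the nut tightened against the midway lever and the lever fully closed. I could not measure the final cam take-up directly, so whether it falls in the allowed range is my inference.

**What I did**
- **First try:** I put the lever midway, tightened the nut about 1.26 rad until the lever was visibly pushed back, backed it off 0.28 rad and closed the lever. It sprang back to about 3.0 rad and did not lock.
- **Second try:** I reopened the lever, set it midway again and tightened the nut about 0.12 rad more. With the lever bearing at about 1.49 rad, I swung it to the hard stop, and it stayed there after release. I gripped and turned the nut only with the lever near midway.

**Last checks**
- **Lever:** the rectified side view put it at about 3.14 rad, in the same place as when it was held against the stop. The final side picture showed it still parallel to the boom.
- **Robot:** the gripper was clear of everything, with a residual force reading of about 1 N.
- **Bystanders:** nothing on the bench looked moved, but I judged this by eye, not by measurement.

**What is uncertain:** my estimates of where the lever first met resistance disagreed, from 1.37 to 1.6 rad between the force and image methods. My best value is about 1.44 rad (83 degrees), inside the 74 to 96 degree window.

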